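# Build up an equipment foot in the covered stacking fixture

### The arm

A 6-joint arm with a two-finger parallel gripper is mounted at the origin on a cart in front of the work surface, level with it; the furniture and walls round the work are solid. World frame = base frame: x ahead of the robot, y to its left, z up, the work surface at z = 0. Lengths are in m, angles in rad, forces in N, time in s.
With the tool pointing down it reaches from about 0.25 to 0.775 m from the base axis. Payload 4 kg.
Tool frame: the origin (TCP) lies midway between the tips of the shut fingers; the grasp point (between the pads) lies 19 mm behind it; z points along the fingers, y is the direction in which the jaws open and shut (so a half turn about z gives the same grasp; the last joint's range is limited). The gripper opens to 94 mm and grips with 3 to 60 N. Pads are 16 mm wide; open, the fingers measure 119 mm over their backs; the gripper's body (75 mm by 177 mm) begins 78 mm behind the grasp point.
Start: joints at [1.243, 0.087, 1.371, -0, 1.684, -0.103], TCP at [0.123, 0.536, 0.206] pointing down, gripper open.
Joint ranges: [-3.1, 3.1], [-0.76, 2.03], [0.27, 2.55], [-1.08, 4.22], [0.17, 2.65], [-2.57, 2.57]. Speed limits (rad/s): [2.79, 2.79, 3.14, 3.14, 3.14, 3.14].

### API

Orientations are given as [roll, pitch, yaw] about the fixed x, y, z axes, in that order (R = Rz(yaw) Ry(pitch) Rx(roll)).
In Python, from bench import robot gives the robot as it stands.
- The arm moves only by the tool servo_tool, never from a script. Its argument "rows" is a list of rows, each a list of 2 entries, a list of its own where there are three numbers: the shift along the tool's x, y, z normalised to -1 to 1, where 1 is 0.08 m, then the turn about the tool's z normalised to -1 to 1, where 1 is pi/2 rad. A call has 1 to 12 rows; each row is the pose to reach, as a shift and turn from the pose commanded when the call began, along the tool's axes at that moment; what a row does not reach only later rows make up. A row lasts 1/12 s, in which the tool goes at most 41.7 mm and 7.16 degrees, less where a joint would pass 70% of its speed; a pose out of reach is approached as far as the arm can. A call with a number of a shift or a turn outside -1 to 1 is refused whole. A call with a gripper value outside its range is refused whole. "grip" is the closure, from -1 (fully open) to 1 (shut), set as the call begins (left out, the last holds). The fingers move at their own pace and stop on an object; the grip force is fixed at half the most. Time passes only in rows, so rows that repeat a pose let the fingers close. It gives the time, the measured TCP pose, the force and the opening at its end, in the units of the state.
- robot.get_obs(): the state, without advancing time (a new reading comes with each control period).
- robot.snapshot(name): name is "scene" or "top" or "wrist"; returns a dict with "pixels" (480x640x3 uint8, red, green, blue), "camera_matrix" (3x3 intrinsics, pixels), "D" ([k1, k2, p1, p2, k3] as OpenCV has them; the pictures are not rectified), "world_from_camera" (4x4, takes a point from camera to world coordinates). Camera axes: x right, y down, z forward; pixel columns grow to the right and rows downward; lengths in m; the calibration is good to about 2 mm. A picture is of the moment at which its call begins. There is no depth.
- robot.close_job(): hands the job in, once; it reports no verdict.
The state is a dict: "time": time; "joint_positions": joint angles; "qvel": joint speeds; "joint_torque": joint torques, N m; "tool_pos": TCP position; "ee_rot": TCP orientation; "wrist_force": force on the tool from outside, world axes, zero at the start; "wrist_torque": the same for the moment, N m; "width": finger opening in m.
Only numpy, scipy, OpenCV 4.12 (cv2) and the standard library are available. Lean on these libraries where they do the work, as an engineer would, in place of code of your own. Each camera call takes 0.05 s, during which the arm holds its last target.

### The job

Please build the equipment foot in the stacking fixture. Swing the dust cover fully aside on its pin, and while the nest is still empty turn the dial's bezel until its red zero mark stands under the needle and leave it so; then stack the parts squarely and flat in the nest: first the aluminium body, then every brown spacer that lies on the bench, last the steel disc. Finally swing the dust cover back over the finished stack, and leave the other things on the bench where they are.

Things in the scene. Friction and masses are not known exactly. Their poses are not given: they have to be found in the camera images.
- fixture: Fixed dark-green fixture, a plate 140 x 236 mm on feet, top 22 mm above the bench. Origin: on the bench, below the nest centre; z up. In this frame the plate reaches x -68..+72, y -70..+166 mm; nest at 0, 0, dial axis at x 0, y +118 mm, cover pin (post 8 mm radius, 80 mm high) at x +50, y -50 mm, a 7 mm high lever housing at y +65..+101. Its place and yaw vary
- nest (a point): Centre of the nest floor, 22 mm above the bench, axes as the fixture. Square pocket 60 x 60 mm along the fixture's x and y, formed by four L-shaped steel corner locators 40 mm high, flared lead-ins up to 47 mm, outer size 80 x 80 mm. All four sides are open over 41 mm between them, so fingers can go down beside a held part, to the floor
- feeler (a joint): Brass feeler button, 10 mm diameter, 3 mm proud in the middle of the nest floor (m): 0 up (nest empty), 0.003 pressed flush by the weight of the seated body. It drives the dial's needle, 400 rad per m
- cover_leaf (a joint): Dust cover, angle about its upright pin (rad): 0 closed over the nest (stop), grows counterclockwise seen from above, to the stop at 2.4. Starts at 0 to 0.3. Aluminium leaf of 84 mm diameter, 4 mm thick, underside 50 mm above the nest floor (finished stack at most 46 mm); leaf centre 71 mm, knob 100 mm from the pin. Stays where it is left; friction 0.06 N m. Beyond 2.2 rad the nest is free
- cover_pin (a point): Axis of the cover's pin, at the height of the top of the leaf, 76 mm above the bench
- cover_knob (a point): Middle of the black upright knob on the cover's free end: 16 mm diameter, 24 mm high, from 76 to 100 mm above the bench (this point is 90 mm up). Can be pinched from above (it turns in a light grip) or pushed from the side
- bezel_ring (a joint): Dial bezel with its face, angle about the upright axis (rad), counterclockwise from above positive. At 0 the red mark stands under the needle of the empty nest; starts at 0.5 to 1.4, stops at -2.2 and 2.2, stays where left, friction 0.04 N m. Knurled ring of 59 mm diameter, from 47 to 61 mm above the bench, base plate at 22 mm. Gripped across its diameter from above
- dial_centre (a point): Centre of the dial on the axis of the bezel, at the bezel's top, 61 mm above the bench
- zero_mark (a point): The red zero mark on the dial face, 20 mm from the dial's axis
- needle_tip (a point): Tip of the black needle, 19 mm from the dial's axis. With the nest empty it points along the fixture's +x; when the body is seated it turns 1.2 rad clockwise, to the green mark of a zeroed dial, so only a zero set with the empty nest counts
- foot_body: Aluminium body of the foot, square block 56 x 56 x 14 mm, lying flat. Origin: centre of its underside; x and y along its sides, z up. About 0.2 kg
- spacer_a: Brown hard-fibre spacer, square plate 56 x 56 x 6 mm, lying flat. Origin: centre of its underside; x and y along its sides, z up. Between two and four spacers lie on the bench; all alike; absent ones read None
- spacer_b: Second spacer, the same
- spacer_c: Third spacer, the same
- spacer_d: Fourth spacer, the same
- top_disc: Round steel disc, 56 mm diameter, 8 mm thick, lying flat. Origin: centre of its underside, z up
- glue_bottle: Black bottle, 36 mm diameter, 118 mm high, bystander; origin at its underside
- tape: Black roll of tape, 62 mm diameter, 19 mm high, bystander; origin at its underside
- black_capacitor: Black can capacitor, 25 mm diameter, 40 mm high, standing, bystander; origin at its underside
Mind the look-alikes: they are no part of the job. Leave any green or turquoise look-alike of the foot_body alone.

How it is judged:
On the way, in this order (a step that is already met when the one before it is completed fails the run):
1. the dust cover is swung aside, well clear of the nest (at least 2.0 rad) (value of joint cover_leaf above 2 rad), for 0.2 s.
2. the bezel is turned to zero (within 0.1 rad of the needle) while the nest is empty (value of joint bezel_ring between -0.1 and 0.1 rad and value of joint feeler below 0.0008 m), for 0.3 s.
3. the aluminium body sits flat on the nest floor, pressing the feeler (horizontal distance between foot_body and nest below 0.005 m and angle between foot_body's own z axis and vertical below 0.08 rad and (angle between the x axis of foot_body and the x axis of fixture, either way round below 0.12 rad or angle between the x axis of foot_body and the y axis of fixture, either way round below 0.12 rad) and z of foot_body in the frame of nest between -0.003 and 0.002 m and value of joint feeler above 0.0022 m), for 0.2 s.
4. every spacer that was on the bench lies flat and square in the nest, on the body (horizontal distance between each of foot_body, spacer_a, spacer_b, spacer_c, spacer_d and nest below 0.005 m and angle between each of foot_body, spacer_a, spacer_b, spacer_c, spacer_d's own z axis and vertical below 0.08 rad and (angle between the x axis of foot_body and the x axis of fixture, either way round below 0.12 rad or angle between the x axis of foot_body and the y axis of fixture, either way round below 0.12 rad) and z of foot_body in the frame of nest between -0.003 and 0.002 m and (angle between the x axis of spacer_a and the x axis of fixture, either way round below 0.12 rad or angle between the x axis of spacer_a and the y axis of fixture, either way round below 0.12 rad) and z of spacer_a in the frame of nest between 0.0115 and 0.0345 m and (angle between the x axis of spacer_b and the x axis of fixture, either way round below 0.12 rad or angle between the x axis of spacer_b and the y axis of fixture, either way round below 0.12 rad) and z of spacer_b in the frame of nest between 0.0115 and 0.0345 m and (angle between the x axis of spacer_c and the x axis of fixture, either way round below 0.12 rad or angle between the x axis of spacer_c and the y axis of fixture, either way round below 0.12 rad) and z of spacer_c in the frame of nest between 0.0115 and 0.0345 m and (angle between the x axis of spacer_d and the x axis of fixture, either way round below 0.12 rad or angle between the x axis of spacer_d and the y axis of fixture, either way round below 0.12 rad) and z of spacer_d in the frame of nest between 0.0115 and 0.0345 m), for 0.2 s.
5. the steel disc lies flat on top of the stack in the nest (all of step 4 and horizontal distance between top_disc and nest below 0.005 m and angle between top_disc's own z axis and vertical below 0.08 rad and z of top_disc in the frame of nest between 0.0235 and 0.0405 m and z of top_disc in the frame of spacer_a above 0.004 m and z of top_disc in the frame of spacer_b above 0.004 m and z of top_disc in the frame of spacer_c above 0.004 m and z of top_disc in the frame of spacer_d above 0.004 m), for 0.2 s.
6. the dust cover is swung back over the nest (within 0.12 rad of its stop) (value of joint cover_leaf below 0.12 rad), for 0.2 s.
At the end, for the whole second after the job is handed in: Body on the nest floor, all spacers present on it, disc on top: each within 5 mm of the nest centre, flat (0.08 rad), the square ones square to the nest (0.12 rad), all at rest; bezel still within 0.1 rad of the zero set on the empty nest; cover closed to within 0.12 rad (all of step 5 and value of joint feeler above 0.0022 m and value of joint bezel_ring between -0.1 and 0.1 rad and value of joint cover_leaf below 0.12 rad and linear speed of each of foot_body, top_disc, spacer_a, spacer_b, spacer_c, spacer_d below 0.02 m/s); the robot touches nothing.
It fails at once if the glue bottle is pushed more than 30 mm or tipped (distance of glue_bottle from where it was at the start of the episode above 0.03 m or angle between glue_bottle's own z axis and vertical above 0.6 rad).
It fails at once if the tape is pushed more than 30 mm or tipped (distance of tape from where it was at the start of the episode above 0.03 m or angle between tape's own z axis and vertical above 0.6 rad).
It fails at once if the black capacitor is pushed more than 30 mm or tipped (distance of black_capacitor from where it was at the start of the episode above 0.03 m or angle between black_capacitor's own z axis and vertical above 0.6 rad).
Of spacer_a, spacer_b, spacer_c, spacer_d only 2 to 4 are there at a start; the rules pass over those that are not, and their reading is None.
At some moment in a run one of foot_body, top_disc, spacer_a, spacer_b, spacer_c, spacer_d may be knocked a few centimetres aside while the robot is not near it.
Once in a run the grip may slacken for a moment while it holds something.
It also fails if it takes over 210 s, if anything falls off the work surface, if the arm or the gripper's body presses on something with over 40 N, if the wrist force passes 120 N, or if a joint passes its speed limit or range.

## Working session

There is one attempt and no reset: what is moved stays moved. The work goes in short steps, Python scripts to look and compute and a tool call to move; the robot and the scene stay as the last step left them, time stands still between calls to the robot, and variables do not carry over. Pictures are saved under pics/ and viewed, and the job is handed in when it is done.

Besides the shell and the picture viewer there is one more tool, called after "Call:" in YAML: its name, and indented under it one key for each argument. servo_tool: Moves the arm, as the interface text tells. Its arguments: {"type":"object","properties":{"rows":{"type":"array"},"grip":{"type":"number"}},"required":["rows"]}

```bash
mkdir -p pics; ls
cat > h.py <<'E'
import numpy as np, cv2, os
from bench import robot
from scipy.spatial.transform import Rotation as R
def snap(name,fn=None):
    s=robot.snapshot(name)
    if fn: cv2.imwrite('pics/'+fn,cv2.cvtColor(s['pixels'],cv2.COLOR_RGB2BGR))
    return s
def px2w(s,uv,z):
    uv=np.array(uv,float).reshape(-1,1,2)
    n=cv2.undistortPoints(uv,np.array(s['camera_matrix']),np.array(s['D'])).reshape(-1,2)
    T=np.array(s['world_from_camera'])
    d=np.c_[n,np.ones(len(n))]@T[:3,:3].T
    o=T[:3,3]
    t=(z-o[2])/d[:,2]
    return o+d*t[:,None]
def w2px(s,P):
    T=np.linalg.inv(np.array(s['world_from_camera']))
    P=np.array(P,float).reshape(-1,3)
    r,_=cv2.Rodrigues(T[:3,:3])
    p,_=cv2.projectPoints(P,r,T[:3,3],np.array(s['camera_matrix']),np.array(s['D']))
    return p.reshape(-1,2)
E
python3 - <<'E'
from h import *
np.set_printoptions(precision=4,suppress=True)
print(robot.get_obs())
for n in ['scene','top','wrist']:
    s=snap(n,n+'0.png'); print(n,s['camera_matrix'],s['D'],s['world_from_camera'])
E
```

```text
pics
{'time': 0.0, 'joint_positions': array([ 1.2429,  0.0879,  1.3722, -0.    ,  1.6836, -0.1031]), 'qvel': array([-0.0005, -0.0007, -0.0003, -0.0003,  0.0015, -0.0015]), 'joint_torque': array([ -0.0002, -34.0183, -30.2429,   0.0717,   0.0331,  -0.0001]), 'tool_pos': array([0.1225, 0.5356, 0.2044]), 'ee_rot': array([-3.1395, -0.0002,  2.9167]), 'wrist_force': array([-0.0032, -0.7281,  0.579 ]), 'wrist_torque': array([-0.0106,  0.0316, -0.0157]), 'width': 0.09368925412107139}
scene [[458.248    0.     314.1079]
 [  0.     458.248  244.5262]
 [  0.       0.       1.    ]] [-0.0331  0.      0.      0.      0.    ] [[ 0.7412 -0.3102  0.5953 -0.0243]
 [-0.6712 -0.3288  0.6644 -0.7444]
 [-0.0104 -0.892  -0.4519  0.5109]
 [ 0.      0.      0.      1.    ]]
top [[608.0697   0.     326.5319]
 [  0.     608.0697 241.1236]
 [  0.       0.       1.    ]] [-0.0065  0.      0.      0.      0.    ] [[ 0.0008 -0.9868  0.162   0.3621]
 [-0.9999 -0.0035 -0.0164 -0.0875]
 [ 0.0167 -0.162  -0.9866  1.3282]
 [ 0.      0.      0.      1.    ]]
wrist [[432.5429   0.     321.2433]
 [  0.     432.5429 246.8165]
 [  0.       0.       1.    ]] [0.0281 0.     0.     0.     0.    ] [[ 0.2236  0.9349  0.2756  0.0416]
 [ 0.9747 -0.2135 -0.0665  0.5546]
 [-0.0033  0.2835 -0.959   0.3843]
 [ 0.      0.      0.      1.    ]]
```

View pics/top0.png

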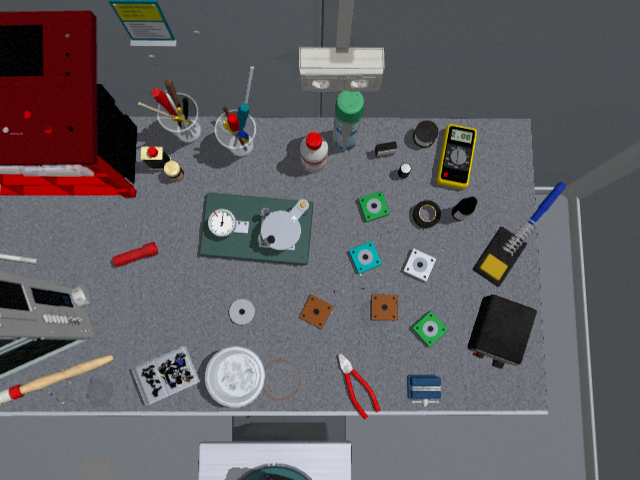

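View pics/scene0.png

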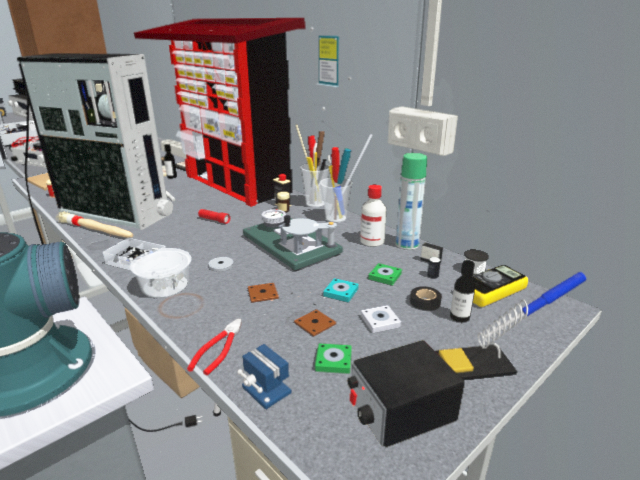

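View pics/wrist0.png

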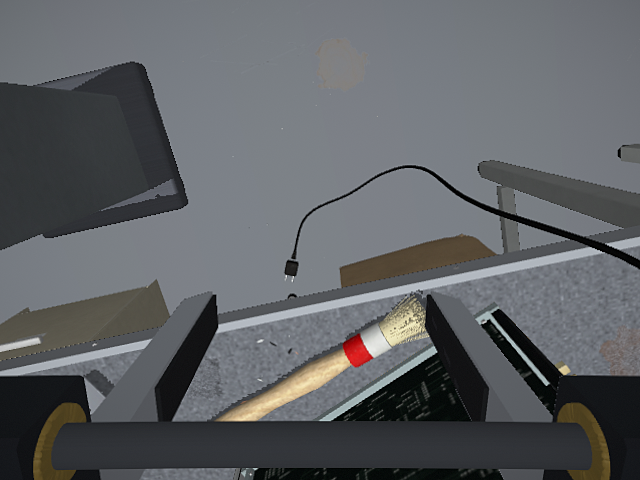

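Run:
```python
import cv2
i=cv2.imread('pics/top0.png')
cv2.imwrite('pics/c1.png',cv2.resize(i[180:280,190:330],None,fx=5.7,fy=5.7,interpolation=cv2.INTER_CUBIC))
cv2.imwrite('pics/c2.png',cv2.resize(i[180:360,220:460],None,fx=3.3,fy=3.3,interpolation=cv2.INTER_CUBIC))
```

```text
(no output)
```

View pics/c1.png

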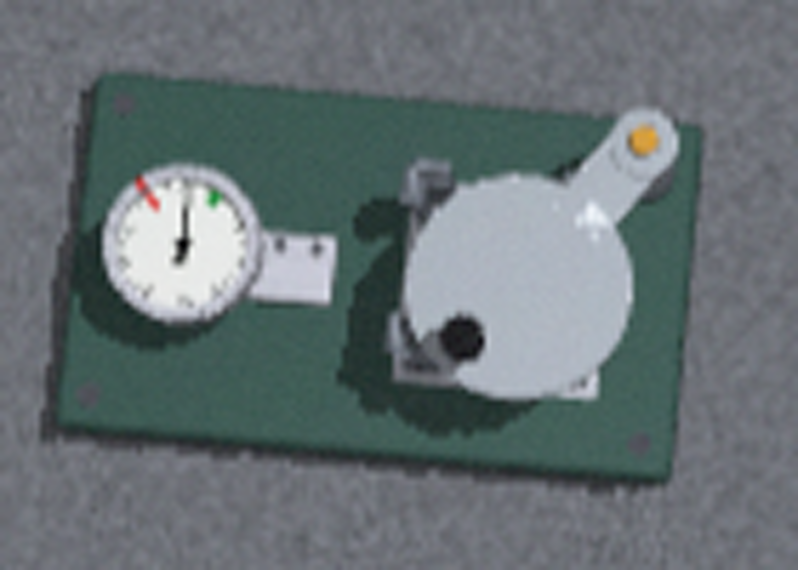

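View pics/c2.png

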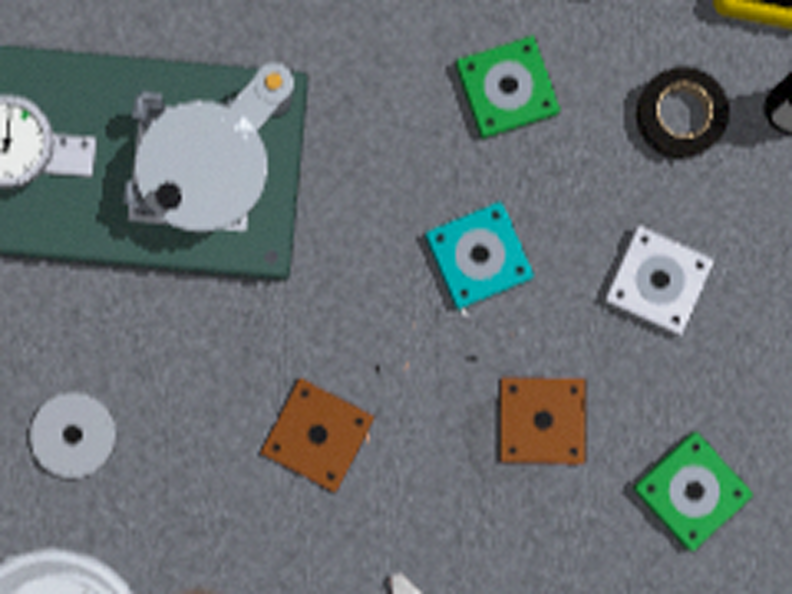

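```bash
cat >> h.py <<'E'
def fitfix(s,uv):
    P=px2w(s,uv,0.022)[:,:2]
    F=np.array([[72,166],[72,-70],[-68,-70],[-68,166]])/1000.
    a=F-F.mean(0); b=P-P.mean(0)
    th=np.arctan2((a[:,0]*b[:,1]-a[:,1]*b[:,0]).sum(),(a*b).sum())
    Rm=np.array([[np.cos(th),-np.sin(th)],[np.sin(th),np.cos(th)]])
    t=P.mean(0)-Rm@F.mean(0)
    print('fix',t,th,'res mm',np.round((P-(F@Rm.T+t))*1000,1))
    return t,th
E
python3 - <<'E'
from h import *
np.set_printoptions(precision=4,suppress=True)
s=robot.snapshot('top')
k=5.7
uv=np.array([[95,74],[705,127],[668,472],[55,422]])/k+[190,180]-.4
t,th=fitfix(s,uv)
Rm=np.array([[np.cos(th),-np.sin(th)],[np.sin(th),np.cos(th)]])
pin=t+Rm@[.05,-.05]; dial=t+Rm@[0,.118]
print('pin',pin,'dial',dial, w2px(s,[[*pin,.076],[*dial,.061]]))
k2=lambda u:np.array(u)/5.7+[190,180]-.4
print('pin meas',px2w(s,[k2([645,140])],.076),'dial',px2w(s,[k2([183,243])],.06))
kn=px2w(s,[k2([462,337])],.1)[0]; print('knob',kn, np.hypot(*(kn[:2]-pin)))
lc=px2w(s,[k2([518,285])],.076)[0]; print('leaf',lc)
d0=np.arctan2(*(t-pin)[::-1]);print('closed ang',d0,'cover',np.arctan2(*(kn[:2]-pin)[::-1])-d0)
rm=px2w(s,[k2([147,192])],.06)[0]; dc=px2w(s,[k2([183,243])],.06)[0]
print('bezel',np.arctan2(*(rm-dc)[[1,0]])-th)
for n,u,z in [('disc',(241.7,311.8),.008),('sp1',(316.3,311.4),.006),('sp2',(384.2,307),.006),('body',(419.7,264.6),.014),('bottle',(464,208),.0),('tape',(427,213),.019)]:
    print(n,px2w(s,[u],z))
E
```

```text
fix [ 0.6004 -0.0039] -0.08352420022177334 res mm [[-2.2 -0.1]
 [-2.4 -0.3]
 [ 2.9  1.5]
 [ 1.7 -1.1]]
pin [ 0.6461 -0.0579] dial [0.6103 0.1137] [[302.6449 204.3318]
 [221.604  222.0644]]
pin meas [[ 0.6464 -0.0582  0.076 ]] dial [[0.6101 0.1136 0.06  ]]
knob [0.5683 0.0064 0.1   ] 0.10090313146008673
leaf [ 0.5918 -0.012   0.076 ]
closed ang 2.272670289970572 cover 0.17775624670607915
bezel 0.709006540131804
disc [[0.4239 0.0732 0.008 ]]
sp1 [[ 0.4251 -0.0875  0.006 ]]
sp2 [[ 0.4348 -0.2347  0.006 ]]
body [[ 0.5267 -0.3128  0.014 ]]
bottle [[ 0.6566 -0.4179  0.    ]]
tape [[ 0.6407 -0.3308  0.019 ]]
```

```bash
cat >> h.py <<'E'
np.set_printoptions(precision=4,suppress=True)
def pose():
    o=robot.get_obs(); return np.array(o['tool_pos']),o['ee_rot'][2],o
def step(p,yaw,q,yaw2):
    "normalised shift in tool frame at yaw"
    d=np.array(q)-np.array(p)
    x=np.array([np.cos(yaw),np.sin(yaw),0]); y=np.array([np.sin(yaw),-np.cos(yaw),0])
    t=-(yaw2-yaw); t=(t+np.pi)%(2*np.pi)-np.pi
    return np.round([d@x/.08,d@y/.08,-d[2]/.08],3).tolist(), round(t/(np.pi/2),3)
def chain(wps,p=None,yaw=None):
    "wps: list of (xyz,yaw); print calls, checking the limits"
    if p is None: p,yaw,o=pose(); print('now',p,yaw,o['joint_positions'][[0,5]],'w',o['width'])
    for q,y2 in wps:
        v,t=step(p,yaw,q,y2)
        n=max(1,int(np.ceil(max(map(abs,v))/1-1e-9)))
        print('to',np.array(q),round(y2,3),'->',v,t,'' if n==1 else 'TOO FAR x%d'%n)
        p,yaw=np.array(q),y2
E
python3 - <<'E'
from h import *
s=snap('top')
for u in [(90,275),(90,330),(133,150),(200,365),(350,108),(315,150)]: print(u,[px2w(s,[u],z)[0][:2] for z in (0,.1,.25)])
chain([((.17,.47,.206),2.9167),((.2,.36,.21),2.9167),((.26,.27,.22),2.92),((.34,.19,.22),2.92),((.42,.12,.22),2.92),((.5,.06,.2),2.3),((.5683,.0064,.17),1.6),((.5683,.0064,.15),.9)])
E
```

```text
(90, 275) [array([0.5034, 0.4065]), array([0.4928, 0.3693]), array([0.4768, 0.3135])]
(90, 330) [array([0.3847, 0.399 ]), array([0.383 , 0.3624]), array([0.3804, 0.3074])]
(133, 150) [array([0.7872, 0.3279]), array([0.7552, 0.2966]), array([0.7072, 0.2497])]
(200, 365) [array([0.3111, 0.1605]), array([0.3149, 0.1418]), array([0.3207, 0.1138])]
(350, 108) [array([ 0.8905, -0.1633]), array([ 0.8507, -0.1576]), array([ 0.791, -0.149])]
(315, 150) [array([ 0.7896, -0.0832]), array([ 0.7575, -0.0836]), array([ 0.7092, -0.084 ])]
now [0.1225 0.5359 0.2049] 2.916807144227222 [ 1.2429 -0.1031] w 0.09395951433500568
to [0.17  0.47  0.206] 2.917 -> [-0.762, -0.671, -0.014] 0.0 
to [0.2  0.36 0.21] 2.917 -> [-0.672, -1.257, -0.05] 0.0 TOO FAR x2
to [0.26 0.27 0.22] 2.92 -> [-0.982, -0.929, -0.125] -0.002 
to [0.34 0.19 0.22] 2.92 -> [-1.195, -0.756, -0.0] 0.0 TOO FAR x2
to [0.42 0.12 0.22] 2.92 -> [-1.168, -0.634, -0.0] 0.0 TOO FAR x2
to [0.5  0.06 0.2 ] 2.3 -> [-1.14, -0.512, 0.25] 0.395 TOO FAR x2
to [0.5683 0.0064 0.17  ] 1.6 -> [-1.068, 0.19, 0.375] 0.446 TOO FAR x2
to [0.5683 0.0064 0.15  ] 0.9 -> [0.0, 0.0, 0.25] 0.446
```

Run:
```python
from h import *
y=2.917
chain([((.17,.465,.206),y),((.18,.38,.206),y),((.19,.3,.206),y),((.22,.22,.206),y),((.29,.17,.206),y),((.36,.13,.206),y),((.43,.09,.2),y),((.50,.05,.2),y-.45),((.5683,.0064,.18),1.6),((.5683,.0064,.15),.9)])
```

```text
now [0.1225 0.5359 0.2049] 2.916807144227222 [ 1.2429 -0.1031] w 0.09395951433500568
to [0.17  0.465 0.206] 2.917 -> [-0.776, -0.732, -0.014] -0.0 
to [0.18  0.38  0.206] 2.917 -> [-0.358, -1.008, -0.0] 0.0 TOO FAR x2
to [0.19  0.3   0.206] 2.917 -> [-0.345, -0.947, -0.0] 0.0 
to [0.22  0.22  0.206] 2.917 -> [-0.588, -0.891, -0.0] 0.0 
to [0.29  0.17  0.206] 2.917 -> [-0.992, -0.414, -0.0] 0.0 
to [0.36  0.13  0.206] 2.917 -> [-0.964, -0.293, -0.0] 0.0 
to [0.43 0.09 0.2 ] 2.917 -> [-0.964, -0.293, 0.075] 0.0 
to [0.5  0.05 0.2 ] 2.467 -> [-0.964, -0.293, -0.0] 0.286 
to [0.5683 0.0064 0.18  ] 1.6 -> [-1.007, 0.108, 0.25] 0.552 TOO FAR x2
to [0.5683 0.0064 0.15  ] 0.9 -> [0.0, 0.0, 0.375] 0.446
```

Call:
servo_tool:
  rows:
    - [[-0.39, -0.37, 0], 0]
    - [[-0.78, -0.73, 0], 0]
    - [[-0.78, -0.73, 0], 0]
    - [[-0.78, -0.73, 0], 0]
  grip: -1

```text
time: 0.58
tool_pos: [0.1713, 0.4643, 0.2057]
ee_rot: [3.141, -0.0, 2.914]
wrist_force: [-0.1, 1.7, 0.0]
width: 0.0938
```

Call:
servo_tool:
  rows:
    - [[-0.18, -0.5, 0], 0]
    - [[-0.36, -1, 0], 0]
    - [[-0.36, -1, 0], 0]
    - [[-0.36, -1, 0], 0]

```text
time: 0.92
tool_pos: [0.1804, 0.3808, 0.2058]
ee_rot: [3.14, -0.0, 2.916]
wrist_force: [0.7, 0.3, -0.2]
width: 0.0938
```

Call:
servo_tool:
  rows:
    - [[-0.18, -0.5, 0], 0]
    - [[-0.35, -0.95, 0], 0]
    - [[-0.35, -0.95, 0], 0]
    - [[-0.35, -0.95, 0], 0]

```text
time: 1.25
tool_pos: [0.1914, 0.3016, 0.2063]
ee_rot: [3.139, 0.0, 2.915]
wrist_force: [0.0, 1.1, -0.6]
width: 0.0938
```

Call:
servo_tool:
  rows:
    - [[-0.3, -0.45, 0], 0]
    - [[-0.59, -0.89, 0], 0]
    - [[-0.59, -0.89, 0], 0]
    - [[-0.59, -0.89, 0], 0]

```text
time: 1.58
tool_pos: [0.2225, 0.2212, 0.2061]
ee_rot: [3.139, 0.0, 2.913]
wrist_force: [0.5, 0.8, 0.1]
width: 0.0944
```

Call:
servo_tool:
  rows:
    - [[-0.5, -0.2, 0], 0]
    - [[-1, -0.41, 0], 0]
    - [[-1, -0.41, 0], 0]
    - [[-1, -0.41, 0], 0]

```text
time: 1.92
tool_pos: [0.293, 0.172, 0.2053]
ee_rot: [3.141, -0.002, 2.915]
wrist_force: [-0.1, 0.4, 0.4]
width: 0.0942
```

Call:
servo_tool:
  rows:
    - [[-0.5, -0.15, 0], 0]
    - [[-0.96, -0.29, 0], 0]
    - [[-0.96, -0.29, 0], 0]
    - [[-0.96, -0.29, 0], 0]

```text
time: 2.25
tool_pos: [0.3616, 0.133, 0.205]
ee_rot: [3.141, -0.003, 2.918]
wrist_force: [-0.7, 1.0, -0.1]
width: 0.0941
```

Call:
servo_tool:
  rows:
    - [[-0.5, -0.15, 0], 0]
    - [[-0.96, -0.29, 0.07], 0]
    - [[-0.96, -0.29, 0.07], 0]
    - [[-0.96, -0.29, 0.07], 0]

```text
time: 2.58
tool_pos: [0.4306, 0.0933, 0.199]
ee_rot: [3.141, -0.003, 2.918]
wrist_force: [-0.5, 0.1, 0.5]
width: 0.0937
```

Call:
servo_tool:
  rows:
    - [[-0.4, -0.15, 0], 0.07]
    - [[-0.8, -0.25, 0], 0.15]
    - [[-0.96, -0.29, 0], 0.22]
    - [[-0.96, -0.29, 0], 0.29]
    - [[-0.96, -0.29, 0], 0.29]

```text
time: 3.0
tool_pos: [0.5001, 0.0541, 0.2003]
ee_rot: [3.141, -0.001, 2.462]
wrist_force: [-0.1, -0.1, 0.1]
width: 0.0942
```

Run:
```python
from h import *
chain([((.5683,.0064,.17),1.7),((.5683,.0064,.15),.9)])
snap('wrist','w1.png')
```

```text
now [0.5001 0.0541 0.2003] 2.4619718846502545 [-0.006 -0.897] w 0.09420685732299221
to [0.5683 0.0064 0.17  ] 1.7 -> [-1.037, 0.072, 0.378] 0.485 TOO FAR x2
to [0.5683 0.0064 0.15  ] 0.9 -> [0.0, 0.0, 0.25] 0.509
```

View pics/w1.png

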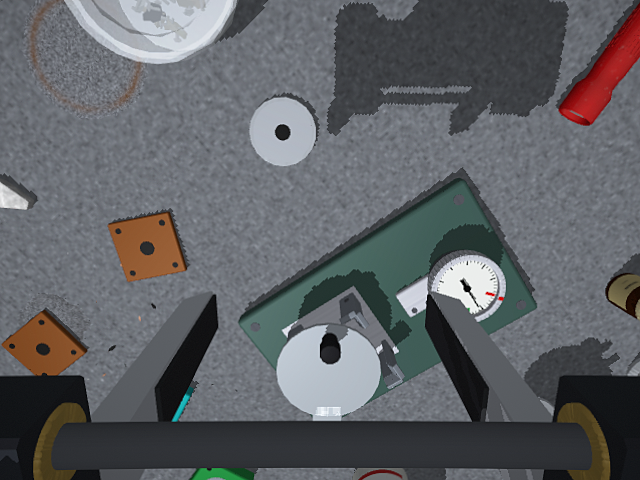

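Run:
```python
from h import *
s=snap('wrist')
print('knob',px2w(s,[(329,341)],.1),'dial',px2w(s,[(467,287)],.06),'mark',px2w(s,[(489,294)],.055),'leaf',px2w(s,[(328,372)],.076))
print('corner',px2w(s,[(240,318),(462,180),(537,302)],.022))
for n,u,z in [('disc',(283,132),.008),('sp1',(147.5,246.5),.006),('sp2',(43,347),.006)]: print(n,px2w(s,[u],z))
```

```text
knob [[0.5584 0.0138 0.1   ]] dial [[0.6069 0.1156 0.06  ]] mark [[0.6256 0.1261 0.055 ]] leaf [[ 0.5901 -0.0118  0.076 ]]
corner [[ 0.524  -0.0603  0.022 ]
 [ 0.5454  0.1656  0.022 ]
 [ 0.6778  0.1572  0.022 ]]
disc [[0.4234 0.0741 0.008 ]]
sp1 [[ 0.4234 -0.0852  0.006 ]]
sp2 [[ 0.4328 -0.2336  0.006 ]]
```

Call:
servo_tool:
  rows:
    - [[-0.4, 0.03, 0.1], 0.07]
    - [[-0.8, 0.07, 0.2], 0.15]
    - [[-1, 0.07, 0.38], 0.22]
    - [[-1, 0.07, 0.38], 0.3]
    - [[-1, 0.07, 0.38], 0.37]
    - [[-1, 0.07, 0.38], 0.44]
    - [[-1, 0.07, 0.38], 0.5]
    - [[-1, 0.07, 0.38], 0.5]

```text
time: 3.77
tool_pos: [0.5659, 0.0073, 0.1701]
ee_rot: [3.141, -0.0, 1.678]
wrist_force: [0.5, -0.2, 0.2]
width: 0.0939
```

Call:
servo_tool:
  rows:
    - [[0, 0, 0.05], 0.07]
    - [[0, 0, 0.1], 0.15]
    - [[0, 0, 0.15], 0.22]
    - [[0, 0, 0.2], 0.3]
    - [[0, 0, 0.25], 0.37]
    - [[0, 0, 0.25], 0.44]
    - [[0, 0, 0.25], 0.5]
    - [[0, 0, 0.25], 0.5]

```text
time: 4.43
tool_pos: [0.5661, 0.0069, 0.1499]
ee_rot: [3.142, -0.001, 0.894]
wrist_force: [-0.3, 0.2, 0.2]
width: 0.094
```

Run:
```python
from h import *
chain([((.5683,.0064,.12),.9),((.5683,.0064,.084),.9)])
```

```text
now [0.5661 0.0069 0.1499] 0.8941332235224535 [-0.0883  0.5884] w 0.09397310653431601
to [0.5683 0.0064 0.12  ] 0.9 -> [0.013, 0.026, 0.374] -0.004 
to [0.5683 0.0064 0.084 ] 0.9 -> [0.0, 0.0, 0.45] 0.0
```

Call:
servo_tool:
  rows:
    - [[0.01, 0, 0.2], 0]
    - [[0.01, 0, 0.4], 0]
    - [[0.01, 0, 0.6], 0]
    - [[0.01, 0, 0.8], 0]
    - [[0.01, 0, 0.82], 0]
    - [[0.01, 0, 0.82], 0]

```text
time: 4.93
tool_pos: [0.566, 0.007, 0.083]
ee_rot: [-3.139, 0.001, 0.895]
wrist_force: [-0.7, -0.1, 0.6]
width: 0.0939
```

Call:
servo_tool:
  rows:
    - [[0, 0, 0], 0]
    - [[0, 0, 0], 0]
    - [[0, 0, 0], 0]
    - [[0, 0, 0], 0]
    - [[0, 0, 0], 0]
    - [[0, 0, 0], 0]
    - [[0, 0, 0], 0]
    - [[0, 0, 0], 0]
  grip: 1

```text
time: 5.6
tool_pos: [0.5671, 0.0063, 0.0839]
ee_rot: [-3.142, -0.0, 0.89]
wrist_force: [0.1, 0.6, -0.4]
width: 0.0441
```

Run:
```python
from h import *
snap('scene','s1.png');snap('top','t1.png')
import cv2
a=cv2.imread('pics/s1.png')[170:290,220:380];b=cv2.imread('pics/t1.png')[180:280,190:330]
cv2.imwrite('pics/c3.png',np.hstack([cv2.resize(a,(400,400*120//160)),cv2.resize(b,(400,300))]))
```

```text
(no output)
```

View pics/c3.png

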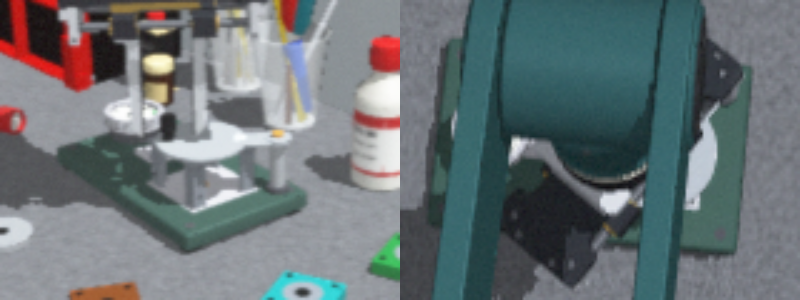

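Still closing (44 mm after 8 rows); the knob is between the fingers.

Call:
servo_tool:
  rows:
    - [[0, 0, 0], 0]
    - [[0, 0, 0], 0]
    - [[0, 0, 0], 0]
    - [[0, 0, 0], 0]
    - [[0, 0, 0], 0]
    - [[0, 0, 0], 0]
    - [[0, 0, 0], 0]
    - [[0, 0, 0], 0]

```text
time: 6.37
tool_pos: [0.5668, 0.0066, 0.0838]
ee_rot: [-3.14, 0.0, 0.891]
wrist_force: [-1.7, 1.7, 1.1]
width: 0.015
```

Run:
```python
from h import *
p,y,o=pose();print(p,y,o['width'],o['wrist_force'])
pin=np.array([.6463,-.058])
a0=np.arctan2(*(p[:2]-pin)[::-1]); print('radius',np.hypot(*(p[:2]-pin)),a0)
r=.1
def arc(p,yaw,a0,tot,n):
    c0=pin+r*np.array([np.cos(a0),np.sin(a0)])
    for i in range(1,n+1):
        a=a0+tot*i/n
        q=pin+r*np.array([np.cos(a),np.sin(a)])-c0
        v,t=step([0,0,0],yaw,[q[0],q[1],0],yaw+tot*i/n); print([v,t])
for k in range(3):
    tot=.74; arc(p,y,a0+tot*k,tot,9); y+=tot; print()
```

```text
[0.5668 0.0066 0.0838] 0.8905702025613116 0.01500359390851266 [-1.7048  1.6697  1.1129]
radius 0.10248152030480502 2.4594217055051337
[[-0.103, 0.004, -0.0], np.float64(-0.052)]
[[-0.205, 0.016, -0.0], np.float64(-0.105)]
[[-0.305, 0.037, -0.0], np.float64(-0.157)]
[[-0.404, 0.066, -0.0], np.float64(-0.209)]
[[-0.5, 0.103, -0.0], np.float64(-0.262)]
[[-0.592, 0.148, -0.0], np.float64(-0.314)]
[[-0.681, 0.2, -0.0], np.float64(-0.366)]
[[-0.765, 0.259, -0.0], np.float64(-0.419)]
[[-0.843, 0.325, -0.0], np.float64(-0.471)]

[[-0.103, 0.004, -0.0], np.float64(-0.052)]
[[-0.205, 0.016, -0.0], np.float64(-0.105)]
[[-0.305, 0.037, -0.0], np.float64(-0.157)]
[[-0.404, 0.066, -0.0], np.float64(-0.209)]
[[-0.5, 0.103, -0.0], np.float64(-0.262)]
[[-0.592, 0.148, -0.0], np.float64(-0.314)]
[[-0.681, 0.2, -0.0], np.float64(-0.366)]
[[-0.765, 0.259, -0.0], np.float64(-0.419)]
[[-0.843, 0.325, -0.0], np.float64(-0.471)]

[[-0.103, 0.004, -0.0], np.float64(-0.052)]
[[-0.205, 0.016, -0.0], np.float64(-0.105)]
[[-0.305, 0.037, -0.0], np.float64(-0.157)]
[[-0.404, 0.066, -0.0], np.float64(-0.209)]
[[-0.5, 0.103, -0.0], np.float64(-0.262)]
[[-0.592, 0.148, -0.0], np.float64(-0.314)]
[[-0.681, 0.2, -0.0], np.float64(-0.366)]
[[-0.765, 0.259, -0.0], np.float64(-0.419)]
[[-0.843, 0.325, -0.0], np.float64(-0.471)]
```

Call:
servo_tool:
  rows:
    - [[-0.103, 0.004, 0], -0.052]
    - [[-0.205, 0.016, 0], -0.105]
    - [[-0.305, 0.037, 0], -0.157]
    - [[-0.404, 0.066, 0], -0.209]
    - [[-0.5, 0.103, 0], -0.262]
    - [[-0.592, 0.148, 0], -0.314]
    - [[-0.681, 0.2, 0], -0.366]
    - [[-0.765, 0.259, 0], -0.419]
    - [[-0.843, 0.325, 0], -0.471]
    - [[-0.843, 0.325, 0], -0.471]

```text
time: 7.2
tool_pos: [0.5441, -0.0639, 0.0838]
ee_rot: [-3.14, 0.001, 1.63]
wrist_force: [-2.6, 0.5, 1.1]
width: 0.0154
```

Call:
servo_tool:
  rows:
    - [[-0.103, 0.004, 0], -0.052]
    - [[-0.205, 0.016, 0], -0.105]
    - [[-0.305, 0.037, 0], -0.157]
    - [[-0.404, 0.066, 0], -0.209]
    - [[-0.5, 0.103, 0], -0.262]
    - [[-0.592, 0.148, 0], -0.314]
    - [[-0.681, 0.2, 0], -0.366]
    - [[-0.765, 0.259, 0], -0.419]
    - [[-0.843, 0.325, 0], -0.471]
    - [[-0.843, 0.325, 0], -0.471]

```text
time: 8.03
tool_pos: [0.5753, -0.1297, 0.0838]
ee_rot: [-3.14, 0.001, 2.369]
wrist_force: [-1.6, -1.2, 0.9]
width: 0.0156
```

Call:
servo_tool:
  rows:
    - [[-0.103, 0.004, 0], -0.052]
    - [[-0.205, 0.016, 0], -0.105]
    - [[-0.305, 0.037, 0], -0.157]
    - [[-0.404, 0.066, 0], -0.209]
    - [[-0.5, 0.103, 0], -0.262]
    - [[-0.592, 0.148, 0], -0.314]
    - [[-0.681, 0.2, 0], -0.366]
    - [[-0.72, 0.225, 0], -0.39]
    - [[-0.72, 0.225, 0], -0.39]
    - [[-0.72, 0.225, 0], -0.39]

```text
time: 8.87
tool_pos: [0.629, -0.1558, 0.0838]
ee_rot: [-3.141, 0.001, 2.98]
wrist_force: [-0.2, -1.9, -0.2]
width: 0.0152
```

Call:
servo_tool:
  rows:
    - [[-0.06, 0, 0], -0.03]
    - [[-0.1, 0, 0], -0.05]
    - [[-0.1, 0, 0], -0.05]

```text
time: 9.12
tool_pos: [0.6367, -0.1566, 0.0838]
ee_rot: [-3.141, 0.0, 3.06]
wrist_force: [-1.0, -0.7, -0.1]
width: 0.0151
```

Call:
servo_tool:
  rows:
    - [[0, 0, 0], 0]
    - [[0, 0, 0], 0]
    - [[0, 0, 0], 0]
    - [[0, 0, 0], 0]
    - [[0, 0, 0], 0]
    - [[0, 0, 0], 0]
  grip: -1

```text
time: 9.62
tool_pos: [0.6366, -0.1567, 0.0839]
ee_rot: [3.141, 0.0, 3.061]
wrist_force: [0.5, 0.1, 0.3]
width: 0.0515
```

Call:
servo_tool:
  rows:
    - [[0, 0, -0.2], 0]
    - [[0, 0, -0.5], 0]
    - [[0, 0, -0.9], 0]
    - [[0, 0, -1], 0]
    - [[0, 0, -1], 0]

```text
time: 10.03
tool_pos: [0.6386, -0.1574, 0.1681]
ee_rot: [-3.14, 0.008, 3.061]
wrist_force: [-0.1, 0.8, 0.5]
width: 0.0851
```

Run:
```python
from h import *
chain([((.60,-.09,.17),2.53),((.58,-.02,.17),2.0),((.59,.05,.17),1.84),((.607,.1145,.15),1.84)])
```

```text
now [ 0.6386 -0.1574  0.1681] 3.0611903600941055 [-0.3279 -1.8182] w 0.08513416635757706
to [ 0.6  -0.09  0.17] 2.53 -> [0.549, 0.801, -0.023] 0.338 
to [ 0.58 -0.02  0.17] 2.0 -> [0.707, 0.573, -0.0] 0.337 
to [0.59 0.05 0.17] 1.84 -> [0.744, 0.478, -0.0] 0.102 
to [0.607  0.1145 0.15  ] 1.84 -> [0.721, 0.419, 0.25] 0.0
```

Call:
servo_tool:
  rows:
    - [[0.15, 0.2, 0], 0.07]
    - [[0.3, 0.4, 0], 0.14]
    - [[0.45, 0.6, 0], 0.21]
    - [[0.55, 0.8, 0], 0.28]
    - [[0.55, 0.8, 0], 0.34]
    - [[0.55, 0.8, 0], 0.34]

```text
time: 10.53
tool_pos: [0.5967, -0.0882, 0.1616]
ee_rot: [-3.141, -0.003, 2.527]
wrist_force: [-0.2, 0.0, 0.4]
width: 0.0944
```

Call:
servo_tool:
  rows:
    - [[0.15, 0.2, 0], 0.07]
    - [[0.3, 0.3, 0], 0.14]
    - [[0.45, 0.4, 0], 0.21]
    - [[0.71, 0.57, 0], 0.28]
    - [[0.71, 0.57, 0], 0.34]
    - [[0.71, 0.57, 0], 0.34]

```text
time: 11.03
tool_pos: [0.5771, -0.0188, 0.1623]
ee_rot: [-3.14, -0.001, 1.995]
wrist_force: [-0.7, 0.5, -0.2]
width: 0.0936
```

Call:
servo_tool:
  rows:
    - [[0.37, 0.24, 0], 0.05]
    - [[0.74, 0.48, 0], 0.1]
    - [[0.74, 0.48, 0], 0.1]
    - [[0.74, 0.48, 0], 0.1]

```text
time: 11.37
tool_pos: [0.5885, 0.0508, 0.1625]
ee_rot: [-3.14, 0.0, 1.842]
wrist_force: [0.4, -1.1, 0.4]
width: 0.0944
```

Run:
```python
from h import *
snap('wrist','w2.png')
chain([((.607,.1145,.15),1.84)])
```

```text
now [0.5884 0.0498 0.1627] 1.839782346238528 [-0.011  -0.2801] w 0.09380255899800995
to [0.607  0.1145 0.15  ] 1.84 -> [0.718, 0.439, 0.159] -0.0
```

View pics/w2.png

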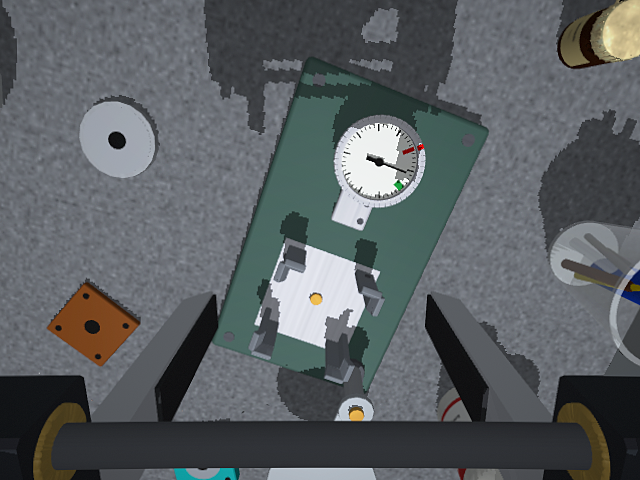

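Run:
```python
from h import *
s=snap('wrist')
i=cv2.imread('pics/w2.png')[105:225,315:445]
cv2.imwrite('pics/c4.png',cv2.resize(i,None,fx=5,fy=5,interpolation=cv2.INTER_CUBIC))
print('nest',px2w(s,[(316,299)],.025),'dial',px2w(s,[(380,161)],.058))
print('corner',px2w(s,[(487,127),(312,57),(216,338)],.022))
```

```text
nest [[ 0.5983 -0.0042  0.025 ]] dial [[0.6097 0.114  0.058 ]]
corner [[ 0.681   0.1545  0.022 ]
 [ 0.5493  0.166   0.022 ]
 [ 0.5284 -0.0608  0.022 ]]
```

View pics/c4.png

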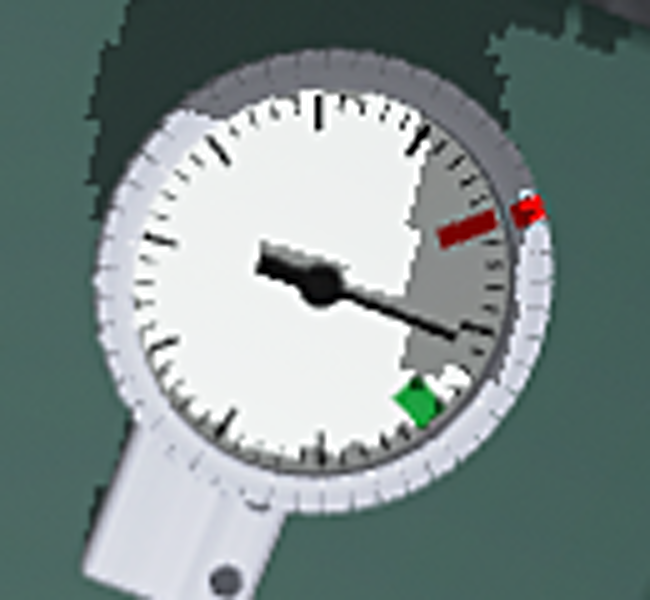

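```bash
cat >> h.py <<'E'
def dialang(s,c,red,tip,grn=None,z=.056):
    P=px2w(s,[c,red,tip],z)[:,:2]
    a=lambda v:np.arctan2(v[1],v[0])
    print('red-needle',(a(P[1]-P[0])-a(P[2]-P[0]))%(2*np.pi),'needle dir',a(P[2]-P[0]),'r',np.hypot(*(P[1:]-P[0]).T))
E
python3 - <<'E'
from h import *
s=snap('wrist'); f=lambda u:np.array(u)/5+[315,105]-.4
dialang(s,f((320,285)),f((467,230)),f((456,335)))
p=(px2w(s,[f((322,285))],.056)[0]);print(p)
E
```

```text
red-needle 0.7006970041196848 needle dir -0.07782333381919752 r [0.02   0.0192]
[0.6096 0.1128 0.056 ]
```

Call:
servo_tool:
  rows:
    - [[0.36, 0.22, 0.08], 0]
    - [[0.73, 0.44, 0.16], 0]
    - [[0.73, 0.47, 0.16], 0]
    - [[0.73, 0.47, 0.16], 0]

```text
time: 11.85
tool_pos: [0.6096, 0.1163, 0.1499]
ee_rot: [-3.14, 0.0, 1.838]
wrist_force: [-0.3, -0.4, -0.7]
width: 0.0938
```

Call:
servo_tool:
  rows:
    - [[-0.03, 0, 0.3], 0]
    - [[-0.03, 0, 0.6], 0]
    - [[-0.03, 0, 0.8], 0]
    - [[-0.03, 0, 0.8], 0]

```text
time: 12.18
tool_pos: [0.6073, 0.1117, 0.0826]
ee_rot: [-3.133, -0.001, 1.835]
wrist_force: [0.0, -0.3, -0.2]
width: 0.0941
```

Call:
servo_tool:
  rows:
    - [[0, 0, 0.15], 0]
    - [[0, 0, 0.3], 0]
    - [[0, 0, 0.45], 0]
    - [[0, 0, 0.54], 0]
    - [[0, 0, 0.54], 0]

```text
time: 12.6
tool_pos: [0.6087, 0.1139, 0.0414]
ee_rot: [-3.138, -0.001, 1.836]
wrist_force: [0.2, -0.7, -0.3]
width: 0.0945
```

Call:
servo_tool:
  rows:
    - [[0, 0, 0], 0]
    - [[0, 0, 0], 0]
    - [[0, 0, 0], 0]
    - [[0, 0, 0], 0]
    - [[0, 0, 0], 0]
    - [[0, 0, 0], 0]
    - [[0, 0, 0], 0]
    - [[0, 0, 0], 0]
    - [[0, 0, 0], 0]
    - [[0, 0, 0], 0]
  grip: 1

```text
time: 13.43
tool_pos: [0.6093, 0.114, 0.0442]
ee_rot: [-3.14, -0.0, 1.836]
wrist_force: [-5.0, -1.1, 5.2]
width: 0.0572
```

Call:
servo_tool:
  rows:
    - [[0, 0, 0], 0.05]
    - [[0, 0, 0], 0.1]
    - [[0, 0, 0], 0.15]
    - [[0, 0, 0], 0.2]
    - [[0, 0, 0], 0.25]
    - [[0, 0, 0], 0.3]
    - [[0, 0, 0], 0.35]
    - [[0, 0, 0], 0.4]
    - [[0, 0, 0], 0.446]
    - [[0, 0, 0], 0.446]
    - [[0, 0, 0], 0.446]

```text
time: 14.35
tool_pos: [0.6087, 0.1141, 0.0443]
ee_rot: [-3.139, 0.001, 1.135]
wrist_force: [-6.7, -2.0, 6.7]
width: 0.0571
```

Run:
```python
from h import *
s=snap('wrist','w3.png')
p=w2px(s,[[.6095,.1135,.058]]);print(p)
```

```text
[[323.7013 323.4434]]
```

View pics/w3.png

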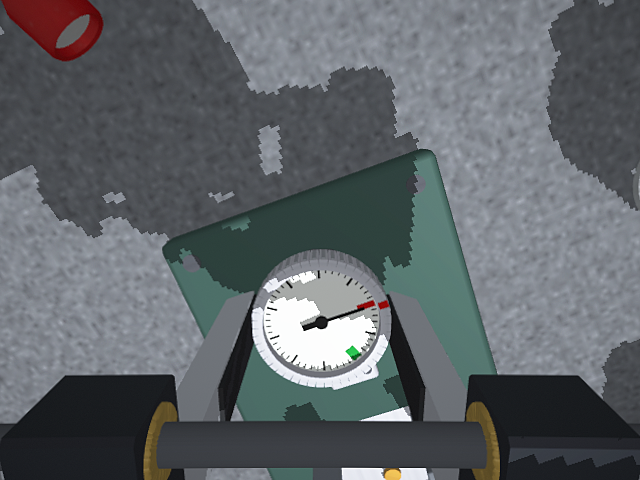

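Call:
servo_tool:
  rows:
    - [[0, 0, 0], 0]
    - [[0, 0, 0], 0]
    - [[0, 0, 0], 0]
    - [[0, 0, 0], 0]
    - [[0, 0, 0], 0]
    - [[0, 0, 0], 0]
  grip: -1

```text
time: 14.9
tool_pos: [0.6104, 0.1142, 0.0437]
ee_rot: [3.141, -0.0, 1.135]
wrist_force: [-0.2, -0.3, -0.1]
width: 0.0926
```

Call:
servo_tool:
  rows:
    - [[0, 0, -0.3], 0]
    - [[0, 0, -0.7], 0]
    - [[0, 0, -1], 0]
    - [[0, 0, -1], 0]

```text
time: 15.23
tool_pos: [0.6139, 0.1146, 0.131]
ee_rot: [3.131, -0.007, 1.136]
wrist_force: [0.6, 0.5, 1.0]
width: 0.0941
```

Call:
servo_tool:
  rows:
    - [[-0.3, 0, -0.3], -0.05]
    - [[-0.7, 0, -0.6], -0.1]
    - [[-0.8, 0.0, -0.7], -0.1]
    - [[-0.8, 0.0, -0.7], -0.1]

```text
time: 15.57
tool_pos: [0.5842, 0.0546, 0.1828]
ee_rot: [3.136, -0.001, 1.289]
wrist_force: [-0.2, -0.9, 0.6]
width: 0.0939
```

Run:
```python
from h import *
s=snap('wrist','w4.png')
p=w2px(s,[[.6095,.1135,.058]])[0];print(p)
i=cv2.imread('pics/w4.png');x,y=p.astype(int);x0,y0=max(0,x-60),max(0,y-60);print(x0,y0)
cv2.imwrite('pics/c5.png',cv2.resize(i[y0:y+60,x0:x+60],None,fx=5,fy=5,interpolation=cv2.INTER_CUBIC))
```

```text
[331.8775 147.5781]
271 87
```

View pics/c5.png

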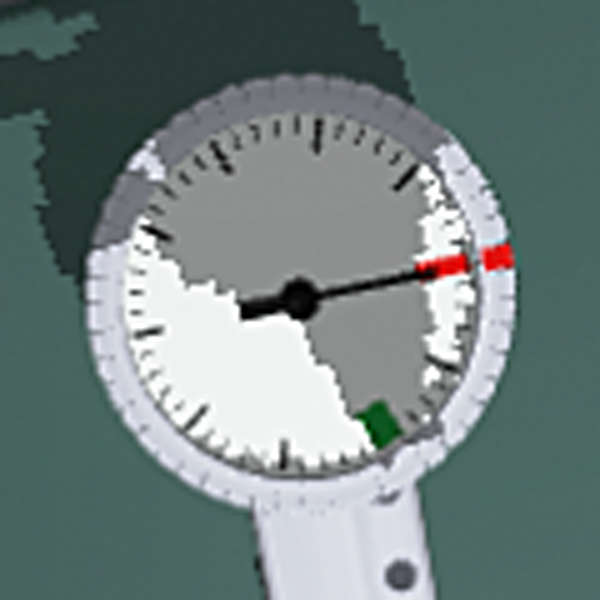

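View pics/w4.png

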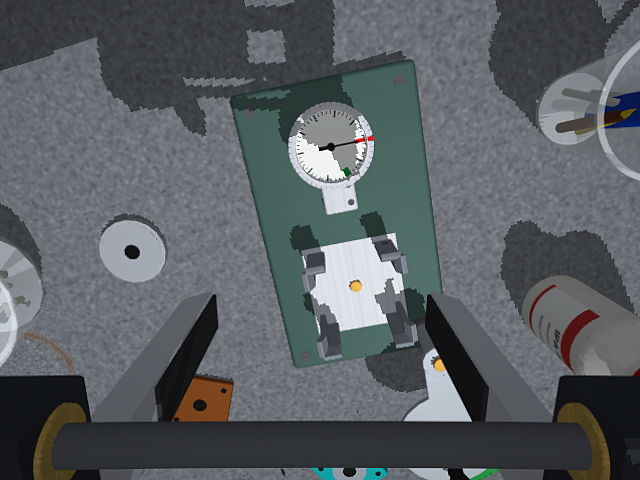

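Run:
```python
from h import *
y=1.134
chain([((.575,-.02,.19),y),((.565,-.095,.19),y),((.55,-.17,.19),y),((.535,-.24,.19),y),((.5,-.33,.19),y)])
```

```text
now [0.5837 0.0558 0.1807] 1.2899080910768137 [-0.0019  0.279 ] w 0.09430323632613466
to [ 0.575 -0.02   0.19 ] 1.134 -> [-0.94, 0.158, -0.117] 0.099 
to [ 0.565 -0.095  0.19 ] 1.134 -> [-0.902, 0.283, -0.0] 0.0 
to [ 0.55 -0.17  0.19] 1.134 -> [-0.929, 0.227, -0.0] 0.0 
to [ 0.535 -0.24   0.19 ] 1.134 -> [-0.872, 0.2, -0.0] 0.0 
to [ 0.5  -0.33  0.19] 1.134 -> [-1.204, 0.079, -0.0] 0.0 TOO FAR x2
```

Call:
servo_tool:
  rows:
    - [[-0.4, 0.08, -0.1], 0.05]
    - [[-0.8, 0.14, -0.12], 0.1]
    - [[-0.94, 0.16, -0.12], 0.1]
    - [[-0.94, 0.16, -0.12], 0.1]

```text
time: 15.95
tool_pos: [0.5744, -0.0208, 0.1873]
ee_rot: [-3.139, 0.001, 1.133]
wrist_force: [0.7, 0.2, 0.3]
width: 0.0941
```

Call:
servo_tool:
  rows:
    - [[-0.45, 0.14, 0], 0]
    - [[-0.9, 0.28, 0], 0]
    - [[-0.9, 0.28, 0], 0]

```text
time: 16.2
tool_pos: [0.5641, -0.0978, 0.1874]
ee_rot: [-3.14, 0.003, 1.132]
wrist_force: [0.2, -0.1, 0.2]
width: 0.0941
```

Call:
servo_tool:
  rows:
    - [[-0.45, 0.12, 0], 0]
    - [[-0.93, 0.23, 0], 0]
    - [[-0.93, 0.23, 0], 0]

```text
time: 16.45
tool_pos: [0.5492, -0.1733, 0.1875]
ee_rot: [-3.14, 0.002, 1.131]
wrist_force: [0.7, 0.7, 0.9]
width: 0.0941
```

Call:
servo_tool:
  rows:
    - [[-0.45, 0.1, 0], 0]
    - [[-0.87, 0.2, 0], 0]
    - [[-0.87, 0.2, 0], 0]

```text
time: 16.7
tool_pos: [0.5346, -0.2424, 0.1875]
ee_rot: [-3.14, 0.002, 1.132]
wrist_force: [0.1, 0.4, -0.9]
width: 0.0941
```

Call:
servo_tool:
  rows:
    - [[-0.45, 0.1, 0], 0]
    - [[-0.85, 0.2, 0], 0]
    - [[-0.85, 0.2, 0], 0]
    - [[-0.85, 0.2, 0], 0]

```text
time: 17.03
tool_pos: [0.5216, -0.3069, 0.1878]
ee_rot: [-3.139, -0.002, 1.135]
wrist_force: [-0.6, -0.3, -0.8]
width: 0.0939
```

Run:
```python
from h import *
s=snap('wrist','w5.png'); snap('top','t5.png'); print(pose()[:2])
```

```text
(array([ 0.5219, -0.3058,  0.1885]), np.float64(1.1373510211011943))
```

View pics/w5.png

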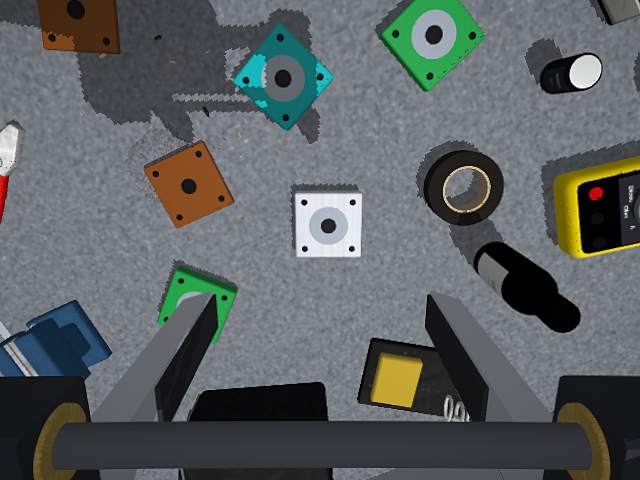

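View pics/t5.png

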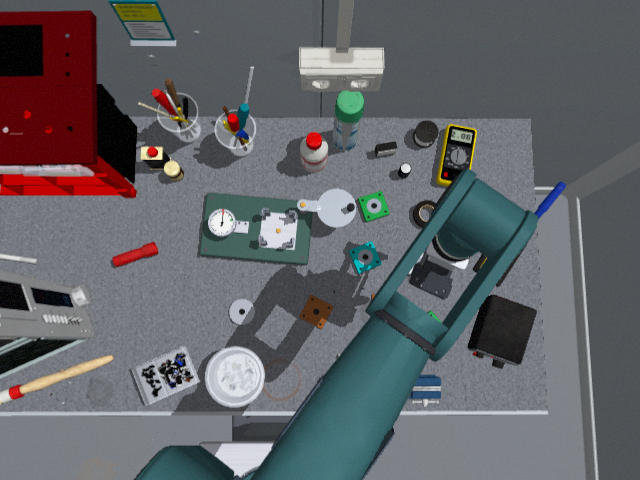

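```bash
cat >> h.py <<'E'
def quad(s,mask,z,show=True):
    cs,_=cv2.findContours(mask.astype(np.uint8),cv2.RETR_EXTERNAL,cv2.CHAIN_APPROX_NONE)
    c=max(cs,key=cv2.contourArea)
    P=px2w(s,c.reshape(-1,2),z)[:,:2]
    r=cv2.minAreaRect((P*1000).astype(np.float32))
    if show: print('centre',np.array(r[0])/1000,'size',r[1],'ang',np.deg2rad(r[2]), 'area px',cv2.contourArea(c))
    return np.array(r[0])/1000,np.deg2rad(r[2])
E
python3 - <<'E'
from h import *
s=snap('wrist'); I=s['pixels'].astype(int)
m=np.zeros(I.shape[:2],bool); m[170:275,275:385]=(I.min(2)>175)[170:275,275:385]
quad(s,m,.014)
c,a=quad(s,m,.014,False)
chain([((*c,.1),1.137)])
R_,G,B=I[...,0],I[...,1],I[...,2]
br=(R_>1.6*G)&(G>1.2*B)&(R_>70); br[:135]=0; br[240:]=0; br[:,250:]=0
quad(s,br,.006)
E
```

```text
centre [ 0.5251 -0.3124] size (54.63229751586914, 54.91798400878906) ang 1.1313735485093317 area px 3988.5
now [ 0.5219 -0.3057  0.1889] 1.13789350199896 [-0.6242 -0.1912] w 0.09378966008989058
to [ 0.5251 -0.3124  0.1   ] 1.137 -> [-0.059, 0.071, 1.111] 0.001 TOO FAR x2
centre [ 0.4334 -0.2337] size (55.330055236816406, 55.79376220703125) ang 1.552357664671624 area px 4304.5
```

Call:
servo_tool:
  rows:
    - [[-0.06, 0.07, 0.35], 0]
    - [[-0.06, 0.07, 0.7], 0]
    - [[-0.06, 0.07, 1], 0]
    - [[-0.06, 0.07, 1], 0]
    - [[-0.06, 0.07, 1], 0]

```text
time: 17.6
tool_pos: [0.5238, -0.3124, 0.108]
ee_rot: [-3.138, -0.001, 1.137]
wrist_force: [0.0, 0.5, 1.0]
width: 0.0937
```

Call:
servo_tool:
  rows:
    - [[0, 0, 0.3], 0]
    - [[0, 0, 0.6], 0]
    - [[0, 0, 0.9], 0]
    - [[0, 0, 1], 0]
    - [[0, 0, 1], 0]
    - [[0, 0, 1], 0]

```text
time: 18.1
tool_pos: [0.5253, -0.3149, 0.0314]
ee_rot: [3.139, 0.0, 1.136]
wrist_force: [0.2, -0.5, 0.9]
width: 0.0938
```

Run:
```python
from h import *
s=snap('wrist','w6.png')
chain([((.5251,-.3124,.005),1.1335)])
```

```text
now [ 0.5257 -0.3153  0.0322] 1.135917361792122 [-0.6328 -0.198 ] w 0.09368713664481455
to [ 0.5251 -0.3124  0.005 ] 1.133 -> [0.03, -0.022, 0.339] 0.002
```

View pics/w6.png

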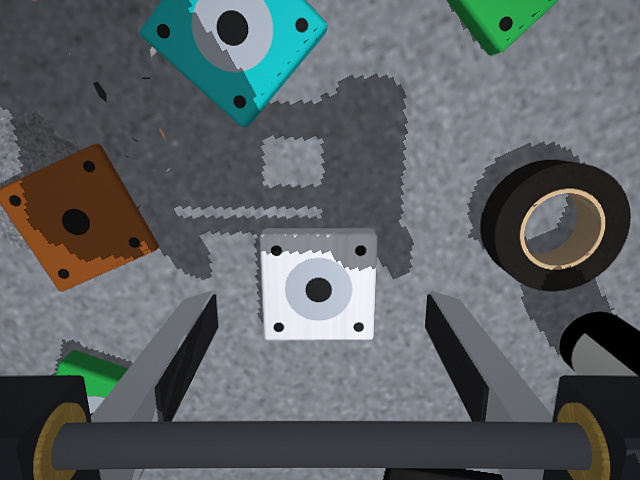

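Call:
servo_tool:
  rows:
    - [[0.03, 0, 0.15], 0]
    - [[0.03, 0, 0.3], 0]
    - [[0.03, 0, 0.33], 0]
    - [[0.03, 0, 0.33], 0]
    - [[0.03, 0, 0.33], 0]

```text
time: 18.57
tool_pos: [0.5248, -0.3122, 0.0024]
ee_rot: [-3.14, -0.0, 1.135]
wrist_force: [0.6, 0.1, -0.0]
width: 0.0938
```

Call:
servo_tool:
  rows:
    - [[0, 0, 0], 0]
    - [[0, 0, 0], 0]
    - [[0, 0, 0], 0]
    - [[0, 0, 0], 0]
    - [[0, 0, 0], 0]
    - [[0, 0, 0], 0]
    - [[0, 0, 0], 0]
    - [[0, 0, 0], 0]
    - [[0, 0, 0], 0]
    - [[0, 0, 0], 0]
  grip: 1

```text
time: 19.4
tool_pos: [0.5251, -0.3124, 0.0032]
ee_rot: [3.142, -0.0, 1.135]
wrist_force: [-0.1, -0.2, 0.5]
width: 0.0557
```

Call:
servo_tool:
  rows:
    - [[0, 0, -0.1], 0]
    - [[0, 0, -0.3], 0]
    - [[0, 0, -0.6], 0]
    - [[0, 0, -1], 0]
    - [[0, 0, -1], 0]

```text
time: 19.82
tool_pos: [0.5285, -0.3147, 0.0905]
ee_rot: [3.129, 0.002, 1.136]
wrist_force: [0.8, -1.0, 0.0]
width: 0.0558
```

Run:
```python
from h import *
s=snap('wrist','w7.png')
y=1.135
chain([((.535,-.24,.16),y),((.55,-.16,.16),y),((.57,-.085,.16),y+.18),((.5985,-.0042,.16),1.489)])
```

```text
now [ 0.5276 -0.3141  0.0878] 1.135528175169872 [-0.6294 -0.1941] w 0.05564357528248744
to [ 0.535 -0.24   0.16 ] 1.135 -> [0.879, -0.306, -0.903] 0.0 
to [ 0.55 -0.16  0.16] 1.135 -> [0.986, -0.252, -0.0] 0.0 
to [ 0.57  -0.085  0.16 ] 1.315 -> [0.955, -0.169, -0.0] -0.115 
to [ 0.5985 -0.0042  0.16  ] 1.489 -> [1.067, 0.089, -0.0] -0.111 TOO FAR x2
```

View pics/w7.png

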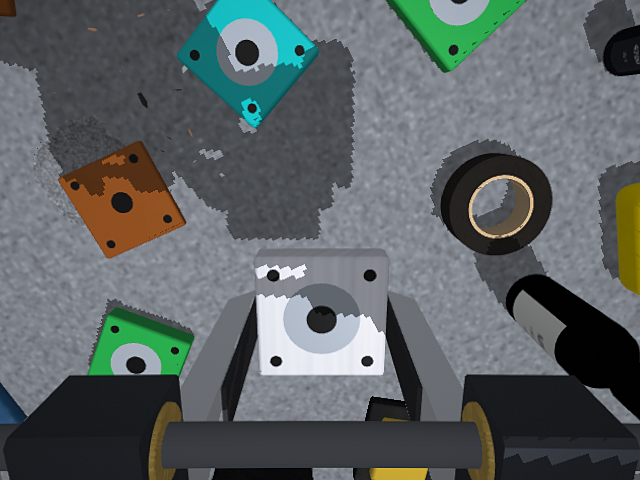

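Call:
servo_tool:
  rows:
    - [[0.2, -0.1, -0.3], 0]
    - [[0.5, -0.2, -0.6], 0]
    - [[0.88, -0.31, -0.9], 0]
    - [[0.88, -0.31, -0.9], 0]
    - [[0.88, -0.31, -0.9], 0]

```text
time: 20.28
tool_pos: [0.5329, -0.2371, 0.1556]
ee_rot: [3.14, 0.0, 1.138]
wrist_force: [-0.5, 0.5, -2.1]
width: 0.0556
```

Call:
servo_tool:
  rows:
    - [[0.33, -0.08, 0], 0]
    - [[0.66, -0.16, 0], 0]
    - [[0.98, -0.25, 0], 0]
    - [[0.98, -0.25, 0], 0]

```text
time: 20.62
tool_pos: [0.5464, -0.1549, 0.1519]
ee_rot: [-3.136, -0.002, 1.139]
wrist_force: [-1.0, -0.8, -1.1]
width: 0.0555
```

Call:
servo_tool:
  rows:
    - [[0.33, -0.06, 0], -0.05]
    - [[0.66, -0.12, 0], -0.1]
    - [[0.95, -0.17, 0], -0.115]
    - [[0.95, -0.17, 0], -0.115]

```text
time: 20.95
tool_pos: [0.5666, -0.0811, 0.1522]
ee_rot: [-3.137, -0.002, 1.32]
wrist_force: [0.5, -0.0, -1.6]
width: 0.0559
```

Call:
servo_tool:
  rows:
    - [[0.3, 0.03, 0], -0.05]
    - [[0.5, 0.04, 0], -0.1]
    - [[0.75, 0.06, 0], -0.11]
    - [[0.75, 0.06, 0], -0.11]
    - [[0.75, 0.06, 0], -0.11]

```text
time: 21.37
tool_pos: [0.586, -0.028, 0.1528]
ee_rot: [-3.138, 0.001, 1.489]
wrist_force: [-0.1, -0.1, -2.1]
width: 0.0558
```

Run:
```python
from h import *
s=snap('wrist','w8.png')
chain([((.5985,-.0042,.16),1.489)])
```

```text
now [ 0.586  -0.0285  0.1532] 1.4877586401225935 [-0.1444 -0.0614] w 0.05586813844306785
to [ 0.5985 -0.0042  0.16  ] 1.489 -> [0.315, 0.131, -0.085] -0.001
```

View pics/w8.png

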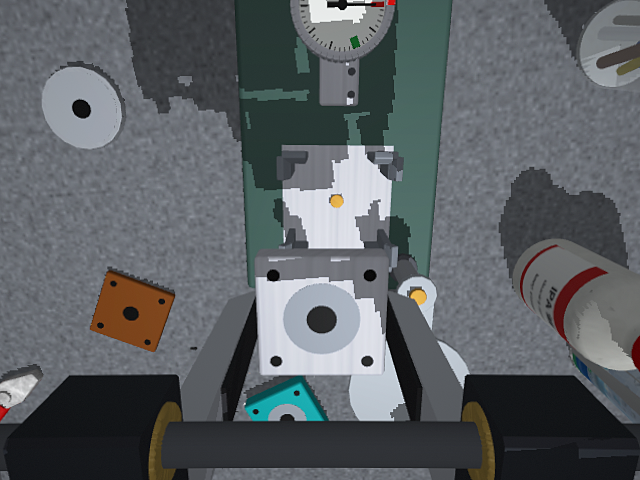

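Run:
```python
from h import *
s=snap('wrist'); p,y,o=pose(); print(p,y)
n=px2w(s,[(336.5,201)],.025)[0]; print('nest',n)
L=px2w(s,[(236.5,20),(247,280)],.022); Rr=px2w(s,[(452,10),(437,200)],.022)
for E in (L,Rr): d=E[0]-E[1]; print('edge ang',np.arctan2(d[1],d[0])-np.pi/2)
b=px2w(s,[(321,319)],p[2]+.011)[0]; d=b-p
x=np.array([np.cos(y),np.sin(y),0]);yy=np.array([np.sin(y),-np.cos(y),0])
print('body',b,'rel tcp tool x,y',d@x,d@yy)
e=px2w(s,[(262,374),(384,374)],p[2]+.011); d=e[1]-e[0]; print('body edge ang',np.arctan2(d[1],d[0]),'len',np.hypot(*d[:2]),'tool y ang',y-np.pi/2)
i=cv2.imread('pics/w8.png')
cv2.imwrite('pics/c8.png',cv2.resize(i[100:400,220:470],None,fx=2,fy=2))
```

```text
[ 0.586  -0.0287  0.1536] 1.4871800496500625
nest [ 0.5984 -0.0038  0.025 ]
edge ang -0.09706309940174651
edge ang -0.0805673634081876
body [ 0.5857 -0.0277  0.1646] rel tcp tool x,y 0.0009021249622531618 -0.0003797823122873475
body edge ang -0.08157364676243424 len 0.05414261113935732 tool y ang -0.0836162771448341
```

View pics/c8.png

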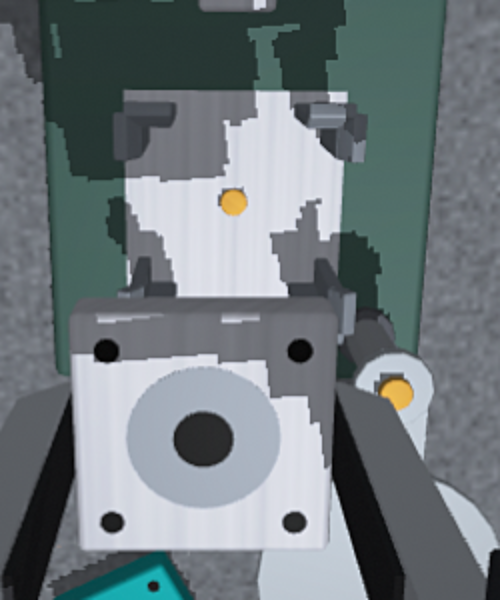

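Call:
servo_tool:
  rows:
    - [[0.1, 0.05, 0], 0]
    - [[0.2, 0.1, 0], 0]
    - [[0.305, 0.138, 0], 0]
    - [[0.305, 0.138, 0], 0]
    - [[0.305, 0.138, 0], 0]
    - [[0.305, 0.138, 0], 0]

```text
time: 21.97
tool_pos: [0.5997, -0.0036, 0.1551]
ee_rot: [-3.141, 0.0, 1.489]
wrist_force: [-0.4, 0.1, -2.2]
width: 0.0559
```

Call:
servo_tool:
  rows:
    - [[0, 0, 0.3], 0]
    - [[0, 0, 0.6], 0]
    - [[0, 0, 0.8], 0]
    - [[0, 0, 0.8], 0]
    - [[0, 0, 0.8], 0]
    - [[0, 0, 0.8], 0]

```text
time: 22.47
tool_pos: [0.6006, -0.0039, 0.0925]
ee_rot: [3.139, 0.0, 1.489]
wrist_force: [0.2, -0.2, -1.6]
width: 0.0556
```

Run:
```python
from h import *
s=snap('wrist','w9.png')
chain([((.599,-.0048,.073),1.487)])
```

```text
now [ 0.6009 -0.0039  0.0931] 1.4887834168860419 [-0.1008 -0.0188] w 0.05559207452321948
to [ 0.599  -0.0048  0.073 ] 1.487 -> [-0.013, -0.023, 0.252] 0.001
```

View pics/w9.png

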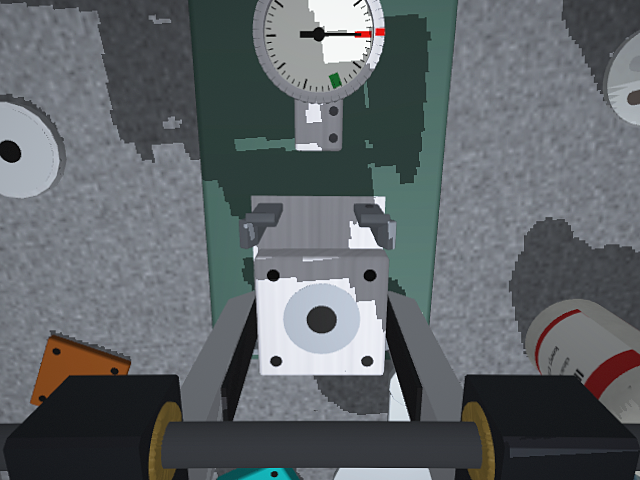

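Call:
servo_tool:
  rows:
    - [[-0.01, -0.023, 0.1], 0]
    - [[-0.012, -0.023, 0.25], 0]
    - [[-0.012, -0.023, 0.25], 0]
    - [[-0.012, -0.023, 0.25], 0]
    - [[-0.012, -0.023, 0.25], 0]

```text
time: 22.93
tool_pos: [0.5976, -0.0045, 0.0707]
ee_rot: [-3.141, -0.0, 1.489]
wrist_force: [0.1, 0.0, -1.2]
width: 0.0552
```

Call:
servo_tool:
  rows:
    - [[0, 0, 0.06], 0]
    - [[0, 0, 0.12], 0]
    - [[0, 0, 0.18], 0]
    - [[0, 0, 0.24], 0]
    - [[0, 0, 0.25], 0]
    - [[0, 0, 0.25], 0]

```text
time: 23.43
tool_pos: [0.5973, -0.0044, 0.0501]
ee_rot: [-3.14, -0.0, 1.489]
wrist_force: [-1.1, 0.2, -1.8]
width: 0.0559
```

Run:
```python
from h import *
s=snap('wrist','w10.png')
chain([((.599,-.0048,.026),1.487)]); print(robot.get_obs()['wrist_force'])
```

```text
now [ 0.5976 -0.0044  0.0507] 1.4889320531748105 [-0.1023 -0.0205] w 0.05542283524195761
to [ 0.599  -0.0048  0.026 ] 1.487 -> [-0.003, 0.017, 0.308] 0.001 
[-0.6471 -0.4297 -2.7918]
```

View pics/w10.png

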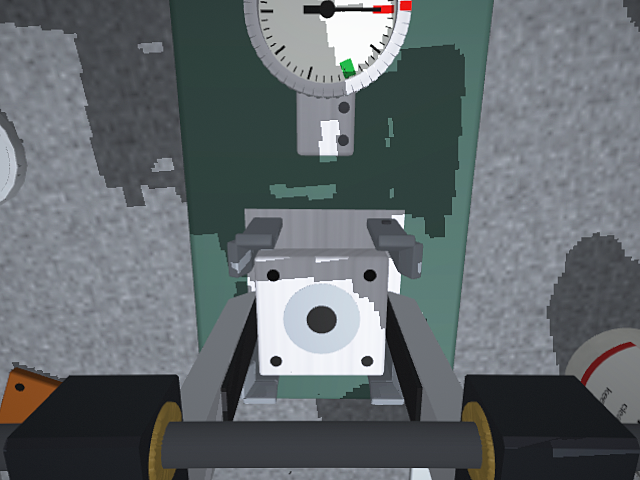

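Call:
servo_tool:
  rows:
    - [[0, 0.017, 0], 0]
    - [[0, 0.017, 0.06], 0]
    - [[0, 0.017, 0.12], 0]
    - [[0, 0.017, 0.18], 0]
    - [[0, 0.017, 0.24], 0]
    - [[0, 0.017, 0.27], 0]
    - [[0, 0.017, 0.27], 0]

```text
time: 24.07
tool_pos: [0.5984, -0.0045, 0.0282]
ee_rot: [-3.14, -0.0, 1.489]
wrist_force: [0.6, 0.6, -1.8]
width: 0.0558
```

Run:
```python
from h import *
s=snap('wrist','w11.png')
chain([((.599,-.0048,.026),1.487)]); print(robot.get_obs()['wrist_force'])
```

```text
now [ 0.5988 -0.0045  0.0288] 1.4889002358983872 [-0.1023 -0.0204] w 0.055150183027839327
to [ 0.599  -0.0048  0.026 ] 1.487 -> [-0.003, 0.003, 0.035] 0.001 
[-0.6576  0.2557 -1.659 ]
```

View pics/w11.png

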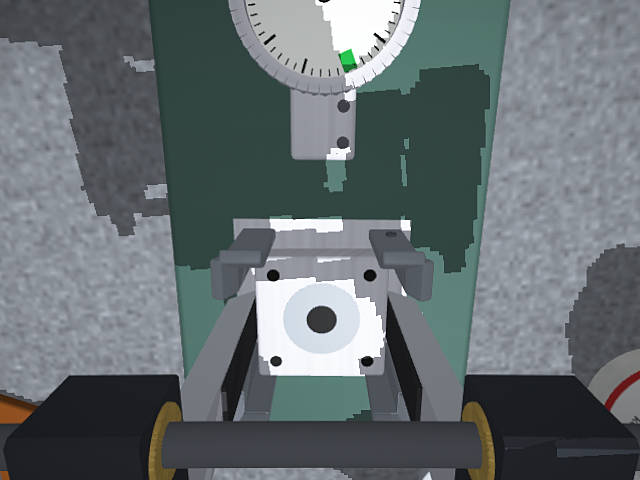

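Inside the locators, no contact force. Lower 3 mm more, then release.

Call:
servo_tool:
  rows:
    - [[0, 0, 0.02], 0]
    - [[0, 0, 0.035], 0]
    - [[0, 0, 0.035], 0]
    - [[0, 0, 0.035], 0]

```text
time: 24.45
tool_pos: [0.5994, -0.0046, 0.0269]
ee_rot: [3.141, -0.0, 1.489]
wrist_force: [0.1, 0.7, -1.0]
width: 0.0555
```

Call:
servo_tool:
  rows:
    - [[0, 0, 0], 0]
    - [[0, 0, 0], 0]
    - [[0, 0, 0], 0]
    - [[0, 0, 0], 0]
    - [[0, 0, 0], 0]
  grip: -0.6

```text
time: 24.87
tool_pos: [0.5994, -0.0046, 0.027]
ee_rot: [3.141, -0.0, 1.489]
wrist_force: [0.6, -1.3, -0.4]
width: 0.0749
```

Call:
servo_tool:
  rows:
    - [[0, 0, -0.2], 0]
    - [[0, 0, -0.5], 0]
    - [[0, 0, -0.8], 0]
    - [[0, 0, -1], 0]
    - [[0, 0, -1], 0]

```text
time: 25.28
tool_pos: [0.602, -0.0049, 0.1118]
ee_rot: [3.132, 0.0, 1.489]
wrist_force: [0.2, -0.2, 0.8]
width: 0.0751
```

Run:
```python
from h import *
s=snap('wrist','w12.png')
chain([((.56,-.05,.17),1.57)])
```

```text
now [ 0.6008 -0.0047  0.1093] 1.4889626854848508 [-0.1023 -0.0205] w 0.07497828993743738
to [ 0.56 -0.05  0.17] 1.57 -> [-0.605, -0.462, -0.759] -0.052
```

View pics/w12.png

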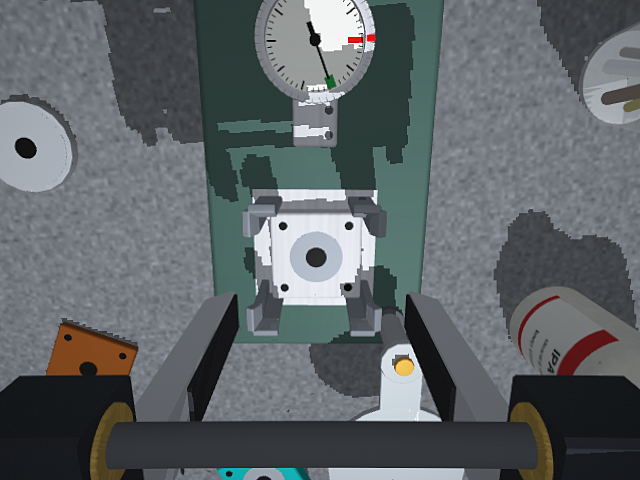

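Run:
```python
from h import *
y=1.489
chain([((.56,-.02,.17),y),((.49,-.05,.17),y-.19),((.425,-.085,.17),1.107)])
```

```text
now [ 0.6008 -0.0047  0.1093] 1.4889626854848508 [-0.1023 -0.0205] w 0.07497828993743738
to [ 0.56 -0.02  0.17] 1.489 -> [-0.232, -0.493, -0.759] -0.0 
to [ 0.49 -0.05  0.17] 1.299 -> [-0.445, -0.841, -0.0] 0.121 
to [ 0.425 -0.085  0.17 ] 1.107 -> [-0.64, -0.665, -0.0] 0.122
```

Call:
servo_tool:
  rows:
    - [[0, 0, -0.4], 0]
    - [[-0.2, -0.4, -0.7], 0]
    - [[-0.23, -0.49, -0.76], 0]
    - [[-0.23, -0.49, -0.76], 0]
  grip: -1

```text
time: 25.67
tool_pos: [0.5581, -0.0203, 0.1687]
ee_rot: [3.139, 0.0, 1.488]
wrist_force: [0.4, 0.6, -0.2]
width: 0.0935
```

Call:
servo_tool:
  rows:
    - [[-0.2, -0.4, 0], 0.06]
    - [[-0.44, -0.84, 0], 0.12]
    - [[-0.44, -0.84, 0], 0.12]
    - [[-0.44, -0.84, 0], 0.12]

```text
time: 26.0
tool_pos: [0.4871, -0.0492, 0.1649]
ee_rot: [-3.138, -0.0, 1.3]
wrist_force: [0.2, -0.1, -0.1]
width: 0.0941
```

Call:
servo_tool:
  rows:
    - [[-0.3, -0.33, 0], 0.06]
    - [[-0.64, -0.66, 0], 0.12]
    - [[-0.64, -0.66, 0], 0.12]
    - [[-0.64, -0.66, 0], 0.12]
    - [[-0.64, -0.66, 0], 0.12]

```text
time: 26.42
tool_pos: [0.4255, -0.0843, 0.1672]
ee_rot: [3.141, -0.001, 1.113]
wrist_force: [-0.1, 0.4, 0.3]
width: 0.0939
```

```bash
cat >> h.py <<'E'
def brown(s,box,z=.006):
    I=s['pixels'].astype(int);R_,G,B=I[...,0],I[...,1],I[...,2]
    br=(R_>1.5*G)&(G>1.2*B)&(R_>50); m=np.zeros_like(br);x0,y0,x1,y1=box; m[y0:y1,x0:x1]=br[y0:y1,x0:x1]
    m=cv2.morphologyEx(m.astype(np.uint8),cv2.MORPH_OPEN,np.ones((3,3),np.uint8))
    return quad(s,m,z)
E
python3 - <<'E'
from h import *
s=snap('wrist','w13.png')
print(w2px(s,[[.425,-.0865,.006]]),pose()[:2])
E
```

```text
[[321.7982 227.9118]] (array([ 0.4256, -0.0841,  0.1673]), np.float64(1.113768546688428))
```

View pics/w13.png

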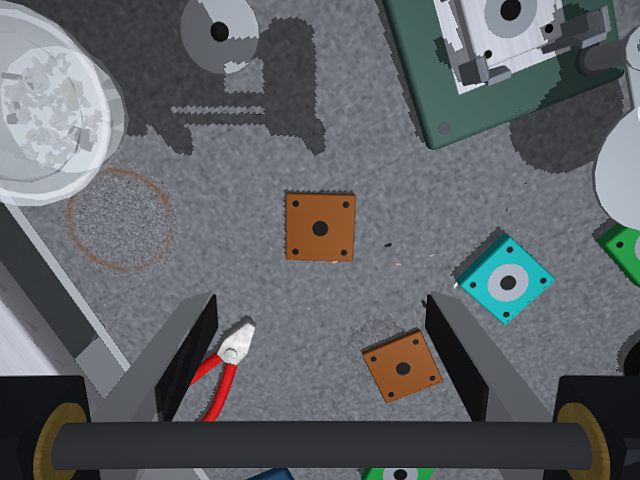

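Run:
```python
from h import *
s=snap('wrist')
c,a=brown(s,(270,170,375,285))
chain([((*c,.09),a),((*c,.003),a)])
```

```text
centre [ 0.4239 -0.0854] size (55.5938720703125, 55.211246490478516) ang 1.0899895564871271 area px 4420.5
now [ 0.4256 -0.0841  0.1673] 1.1139409106327973 [-0.3264  0.1305] w 0.09422200303993034
to [ 0.4239 -0.0854  0.09  ] 1.09 -> [-0.025, -0.011, 0.967] 0.015 
to [ 0.4239 -0.0854  0.003 ] 1.09 -> [0.0, 0.0, 1.088] 0.0 TOO FAR x2
```

Call:
servo_tool:
  rows:
    - [[-0.02, -0.01, 0.35], 0.015]
    - [[-0.02, -0.01, 0.7], 0.015]
    - [[-0.02, -0.01, 1], 0.015]
    - [[-0.02, -0.01, 1], 0.015]

```text
time: 26.85
tool_pos: [0.42, -0.0838, 0.0821]
ee_rot: [-3.131, 0.001, 1.09]
wrist_force: [-0.9, 0.5, -0.9]
width: 0.094
```

Call:
servo_tool:
  rows:
    - [[0, 0, 0.3], 0]
    - [[0, 0, 0.6], 0]
    - [[0, 0, 0.75], 0]
    - [[0, 0, 0.75], 0]
    - [[0, 0, 0.75], 0]

```text
time: 27.27
tool_pos: [0.4237, -0.0854, 0.0281]
ee_rot: [3.142, -0.0, 1.089]
wrist_force: [0.1, 0.0, 0.5]
width: 0.094
```

Run:
```python
from h import *
chain([((.4239,-.0854,.003),1.09)])
```

```text
now [ 0.4237 -0.0854  0.0281] 1.0893839416941782 [-0.3305  0.1508] w 0.09396186617511149
to [ 0.4239 -0.0854  0.003 ] 1.09 -> [0.002, 0.002, 0.314] -0.0
```

Call:
servo_tool:
  rows:
    - [[0, 0, 0.15], 0]
    - [[0, 0, 0.28], 0]
    - [[0, 0, 0.32], 0]
    - [[0, 0, 0.32], 0]
    - [[0, 0, 0.32], 0]

```text
time: 27.68
tool_pos: [0.4232, -0.0857, 0.0024]
ee_rot: [3.141, -0.0, 1.089]
wrist_force: [0.0, 0.6, 0.7]
width: 0.0942
```

Call:
servo_tool:
  rows:
    - [[0, 0, 0], 0]
    - [[0, 0, 0], 0]
    - [[0, 0, 0], 0]
    - [[0, 0, 0], 0]
    - [[0, 0, 0], 0]
    - [[0, 0, 0], 0]
    - [[0, 0, 0], 0]
    - [[0, 0, 0], 0]
    - [[0, 0, 0], 0]
    - [[0, 0, 0], 0]
  grip: 1

```text
time: 28.52
tool_pos: [0.4229, -0.0856, 0.002]
ee_rot: [3.141, -0.0, 1.088]
wrist_force: [-0.6, 0.2, 0.5]
width: 0.0551
```

Call:
servo_tool:
  rows:
    - [[0, 0, -0.1], 0]
    - [[0, 0, -0.3], 0]
    - [[0, 0, -0.6], 0]
    - [[0, 0, -1], 0]
    - [[0, 0, -1], 0]

```text
time: 28.93
tool_pos: [0.4268, -0.0869, 0.0885]
ee_rot: [3.13, -0.002, 1.088]
wrist_force: [0.4, -0.1, -0.0]
width: 0.0554
```

Run:
```python
from h import *
snap('wrist','w14.png')
chain([((.47,-.08,.15),1.2),((.54,-.05,.15),1.35),((.59,-.025,.15),1.489)])
```

```text
now [ 0.4255 -0.0865  0.086 ] 1.08841337109964 [-0.3314  0.1509] w 0.05546956326760098
to [ 0.47 -0.08  0.15] 1.2 -> [0.33, 0.455, -0.8] -0.071 
to [ 0.54 -0.05  0.15] 1.35 -> [0.667, 0.68, -0.0] -0.095 
to [ 0.59  -0.025  0.15 ] 1.489 -> [0.442, 0.541, -0.0] -0.088
```

View pics/w14.png

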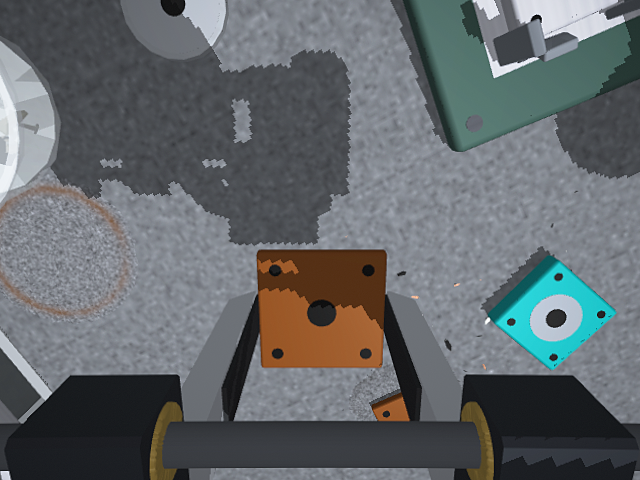

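Call:
servo_tool:
  rows:
    - [[0.1, 0.15, -0.35], -0.03]
    - [[0.2, 0.3, -0.7], -0.06]
    - [[0.33, 0.45, -0.8], -0.071]
    - [[0.33, 0.45, -0.8], -0.071]

```text
time: 29.32
tool_pos: [0.4698, -0.079, 0.148]
ee_rot: [3.136, -0.001, 1.201]
wrist_force: [0.3, -0.8, -0.4]
width: 0.055
```

Call:
servo_tool:
  rows:
    - [[0.33, 0.34, 0], -0.05]
    - [[0.66, 0.68, 0], -0.095]
    - [[0.67, 0.68, 0], -0.095]
    - [[0.67, 0.68, 0], -0.095]

```text
time: 29.65
tool_pos: [0.5359, -0.048, 0.1426]
ee_rot: [-3.135, 0.0, 1.35]
wrist_force: [-0.6, 0.1, -1.4]
width: 0.0553
```

Call:
servo_tool:
  rows:
    - [[0.22, 0.27, 0], -0.05]
    - [[0.44, 0.54, 0], -0.088]
    - [[0.44, 0.54, 0], -0.088]
    - [[0.44, 0.54, 0], -0.088]
    - [[0.44, 0.54, 0], -0.088]

```text
time: 30.07
tool_pos: [0.5851, -0.0245, 0.1452]
ee_rot: [-3.139, 0.001, 1.486]
wrist_force: [0.3, 0.1, 0.1]
width: 0.0557
```

```bash
cat >> h.py <<'E'
def rel(s,uv,dz):
    p,y,o=pose(); b=px2w(s,[uv],p[2]+dz)[0]; d=b-p
    r=np.array([d@[np.cos(y),np.sin(y),0],d@[np.sin(y),-np.cos(y),0]]); print('part rel tool x,y mm',r*1000); return r
E
python3 - <<'E'
from h import *
s=snap('wrist','w15.png')
rel(s,(321.5,313),.004)
chain([((.599,-.0046,.145),1.489)])
E
```

```text
part rel tool x,y mm [ 0.2488 -0.2327]
now [ 0.5853 -0.0246  0.1456] 1.485717307121737 [-0.1384 -0.0534] w 0.05544758137166831
to [ 0.599  -0.0046  0.145 ] 1.489 -> [0.263, 0.15, 0.008] -0.002
```

View pics/w15.png

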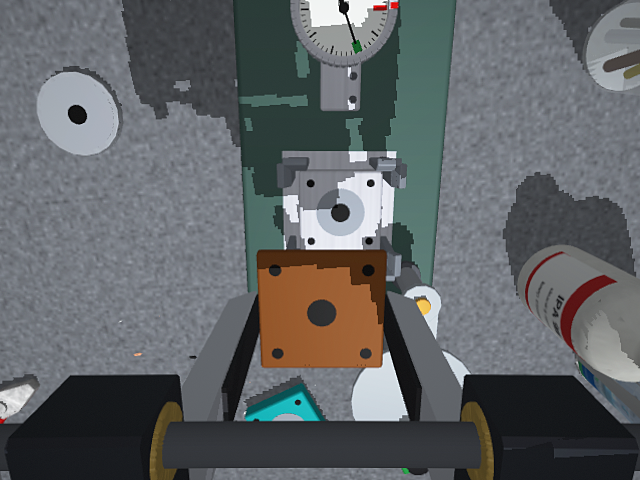

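Call:
servo_tool:
  rows:
    - [[0.1, 0.07, 0], 0]
    - [[0.2, 0.12, 0], 0]
    - [[0.265, 0.152, 0], 0]
    - [[0.265, 0.152, 0], 0]
    - [[0.265, 0.152, 0], 0]

```text
time: 30.53
tool_pos: [0.6008, -0.0033, 0.1459]
ee_rot: [-3.141, 0.0, 1.488]
wrist_force: [0.1, -0.1, 1.3]
width: 0.0553
```

Call:
servo_tool:
  rows:
    - [[0, 0, 0.25], 0]
    - [[0, 0, 0.5], 0]
    - [[0, 0, 0.75], 0]
    - [[0, 0, 0.9], 0]
    - [[0, 0, 0.9], 0]
    - [[0, 0, 0.9], 0]

```text
time: 31.03
tool_pos: [0.6004, -0.0038, 0.0734]
ee_rot: [-3.14, -0.0, 1.487]
wrist_force: [0.2, -0.3, -0.5]
width: 0.0551
```

Run:
```python
from h import *
s=snap('wrist','w16.png')
chain([((.599,-.0043,.039),1.488)])
```

```text
now [ 0.6013 -0.0039  0.0747] 1.487305454191309 [-0.1007 -0.0172] w 0.05510929202412612
to [ 0.599  -0.0043  0.039 ] 1.488 -> [-0.008, -0.028, 0.446] -0.0
```

View pics/w16.png

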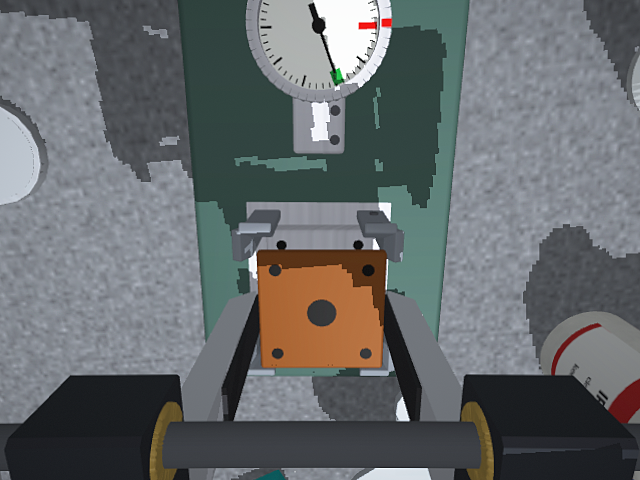

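Call:
servo_tool:
  rows:
    - [[-0.008, -0.02, 0.06], 0]
    - [[-0.008, -0.02, 0.12], 0]
    - [[-0.008, -0.02, 0.2], 0]
    - [[-0.008, -0.02, 0.28], 0]
    - [[-0.008, -0.02, 0.36], 0]
    - [[-0.008, -0.02, 0.4], 0]
    - [[-0.008, -0.02, 0.4], 0]

```text
time: 31.67
tool_pos: [0.5982, -0.0042, 0.0403]
ee_rot: [-3.139, -0.0, 1.487]
wrist_force: [-1.2, -0.9, -0.1]
width: 0.0553
```

Run:
```python
from h import *
s=snap('wrist','w17.png')
chain([((.599,-.0043,.039),1.488)])
```

```text
now [ 0.5986 -0.0042  0.041 ] 1.4873980083218346 [-0.1017 -0.0184] w 0.05528143274157002
to [ 0.599  -0.0043  0.039 ] 1.488 -> [-0.001, 0.005, 0.024] -0.0
```

View pics/w17.png

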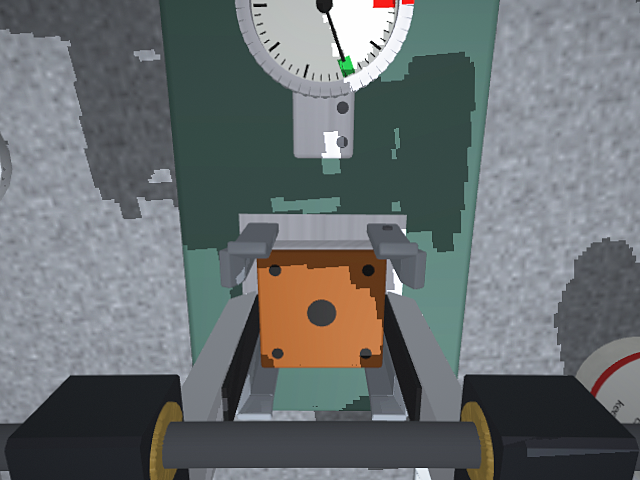

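Call:
servo_tool:
  rows:
    - [[0, 0.004, 0.015], 0]
    - [[0, 0.004, 0.025], 0]
    - [[0, 0.004, 0.025], 0]
    - [[0, 0.004, 0.025], 0]

```text
time: 32.05
tool_pos: [0.5996, -0.0043, 0.0401]
ee_rot: [3.141, -0.0, 1.487]
wrist_force: [0.8, 0.6, -0.5]
width: 0.0556
```

Call:
servo_tool:
  rows:
    - [[0, 0, 0], 0]
    - [[0, 0, 0], 0]
    - [[0, 0, 0], 0]
    - [[0, 0, 0], 0]
    - [[0, 0, 0], 0]
  grip: -0.6

```text
time: 32.47
tool_pos: [0.5996, -0.0043, 0.04]
ee_rot: [3.141, -0.0, 1.487]
wrist_force: [0.0, 0.4, -0.2]
width: 0.0751
```

Call:
servo_tool:
  rows:
    - [[0, 0, -0.2], 0]
    - [[0, 0, -0.5], 0]
    - [[0, 0, -0.8], 0]
    - [[0, 0, -1], 0]
    - [[0, 0, -1], 0]

```text
time: 32.88
tool_pos: [0.6022, -0.0045, 0.125]
ee_rot: [3.133, 0.0, 1.487]
wrist_force: [0.5, -0.3, 1.1]
width: 0.0749
```

Call:
servo_tool:
  rows:
    - [[0, -0.2, -0.2], 0]
    - [[-0.2, -0.4, -0.6], 0]
    - [[-0.2, -0.4, -0.6], 0]
    - [[-0.2, -0.4, -0.6], 0]
  grip: -1

```text
time: 33.22
tool_pos: [0.5668, -0.018, 0.1693]
ee_rot: [3.138, 0.0, 1.486]
wrist_force: [-0.1, 0.6, 0.3]
width: 0.0939
```

Run:
```python
from h import *
s=snap('wrist','w18.png')
chain([((.55,-.095,.17),1.55),((.5,-.17,.17),1.55),((.44,-.23,.17),1.55)])
```

```text
now [ 0.5662 -0.0177  0.1675] 1.4868217816320777 [-0.1314 -0.0474] w 0.09386925801567657
to [ 0.55  -0.095  0.17 ] 1.55 -> [-0.98, -0.121, -0.032] -0.04 
to [ 0.5  -0.17  0.17] 1.55 -> [-0.95, -0.605, -0.0] 0.0 
to [ 0.44 -0.23  0.17] 1.55 -> [-0.765, -0.734, -0.0] 0.0
```

View pics/w18.png

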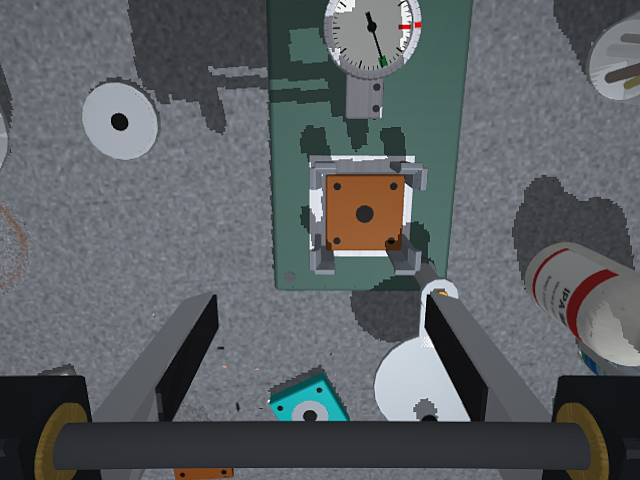

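Spacer 1 lies square in the nest. Next spacer 2 near (0.434, -0.234).

Call:
servo_tool:
  rows:
    - [[-0.5, -0.06, 0], -0.02]
    - [[-0.98, -0.12, 0], -0.04]
    - [[-0.98, -0.12, 0], -0.04]
    - [[-0.98, -0.12, 0], -0.04]

```text
time: 33.6
tool_pos: [0.5492, -0.0959, 0.1652]
ee_rot: [-3.138, -0.001, 1.547]
wrist_force: [-0.4, 0.2, -0.1]
width: 0.094
```

Call:
servo_tool:
  rows:
    - [[-0.48, -0.3, 0], 0]
    - [[-0.95, -0.6, 0], 0]
    - [[-0.95, -0.6, 0], 0]
    - [[-0.95, -0.6, 0], 0]

```text
time: 33.93
tool_pos: [0.4997, -0.1703, 0.1665]
ee_rot: [-3.14, -0.001, 1.548]
wrist_force: [0.9, -0.2, 0.2]
width: 0.0939
```

Call:
servo_tool:
  rows:
    - [[-0.38, -0.37, 0], 0]
    - [[-0.76, -0.73, 0], 0]
    - [[-0.76, -0.73, 0], 0]
    - [[-0.76, -0.73, 0], 0]
    - [[-0.76, -0.73, 0], 0]

```text
time: 34.35
tool_pos: [0.442, -0.2281, 0.1674]
ee_rot: [3.141, -0.002, 1.551]
wrist_force: [-0.1, -0.5, -0.2]
width: 0.094
```

Run:
```python
from h import *
s=snap('wrist','w19.png')
u=w2px(s,[[.4335,-.234,.006]])[0].astype(int);print(u)
c,a=brown(s,(u[0]-60,u[1]-60,u[0]+60,u[1]+60))
chain([((*c,.09),a),((*c,.003),a)])
```

```text
[311 232]
centre [ 0.4329 -0.2332] size (55.4493522644043, 55.53129196166992) ang 1.550341651726434 area px 4417.0
now [ 0.4421 -0.2279  0.1675] 1.5522008067297293 [-0.5909 -0.5723] w 0.09407439993624177
to [ 0.4329 -0.2332  0.09  ] 1.55 -> [-0.069, -0.114, 0.968] 0.001 
to [ 0.4329 -0.2332  0.003 ] 1.55 -> [0.0, 0.0, 1.088] 0.0 TOO FAR x2
```

View pics/w19.png

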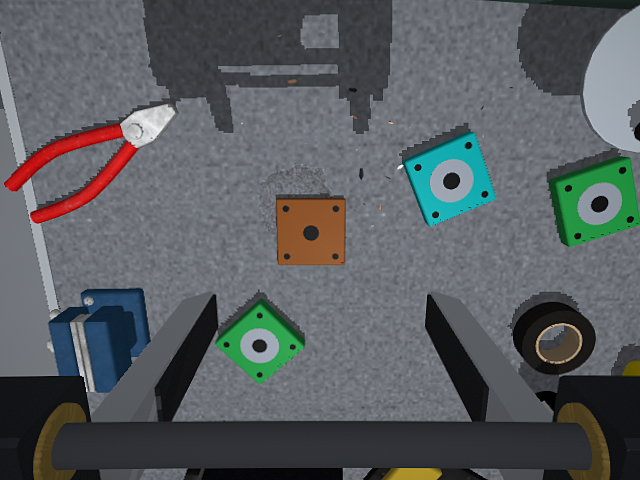

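Call:
servo_tool:
  rows:
    - [[-0.07, -0.11, 0.35], 0]
    - [[-0.07, -0.11, 0.7], 0]
    - [[-0.07, -0.11, 1], 0]
    - [[-0.07, -0.11, 1], 0]

```text
time: 34.73
tool_pos: [0.4299, -0.2311, 0.0821]
ee_rot: [-3.133, -0.007, 1.553]
wrist_force: [-0.8, 1.8, -0.3]
width: 0.0941
```

Call:
servo_tool:
  rows:
    - [[0, 0, 0.3], 0]
    - [[0, 0, 0.6], 0]
    - [[0, 0, 0.75], 0]
    - [[0, 0, 0.75], 0]
    - [[0, 0, 0.75], 0]

```text
time: 35.15
tool_pos: [0.433, -0.2342, 0.0285]
ee_rot: [3.141, -0.0, 1.552]
wrist_force: [0.5, 0.6, 0.5]
width: 0.0943
```

Run:
```python
from h import *
chain([((.4329,-.2332,.003),1.55)])
```

```text
now [ 0.433  -0.2342  0.0285] 1.5518828641434443 [-0.6112 -0.5924] w 0.094307668229744
to [ 0.4329 -0.2332  0.003 ] 1.55 -> [0.012, -0.002, 0.319] 0.001
```

Call:
servo_tool:
  rows:
    - [[0.01, 0, 0.15], 0]
    - [[0.01, 0, 0.28], 0]
    - [[0.01, 0, 0.32], 0]
    - [[0.01, 0, 0.32], 0]
    - [[0.01, 0, 0.32], 0]

```text
time: 35.57
tool_pos: [0.4324, -0.2342, 0.0028]
ee_rot: [3.141, 0.0, 1.55]
wrist_force: [-0.1, 0.2, 0.3]
width: 0.0943
```

Call:
servo_tool:
  rows:
    - [[0, 0, 0], 0]
    - [[0, 0, 0], 0]
    - [[0, 0, 0], 0]
    - [[0, 0, 0], 0]
    - [[0, 0, 0], 0]
    - [[0, 0, 0], 0]
    - [[0, 0, 0], 0]
    - [[0, 0, 0], 0]
    - [[0, 0, 0], 0]
    - [[0, 0, 0], 0]
  grip: 1

```text
time: 36.4
tool_pos: [0.4322, -0.2341, 0.0023]
ee_rot: [3.141, 0.0, 1.55]
wrist_force: [-0.2, -0.6, 1.4]
width: 0.0552
```

Call:
servo_tool:
  rows:
    - [[0, 0, -0.1], 0]
    - [[0, 0, -0.3], 0]
    - [[0, 0, -0.6], 0]
    - [[0, 0, -1], 0]
    - [[0, 0, -1], 0]

```text
time: 36.82
tool_pos: [0.4355, -0.2364, 0.0893]
ee_rot: [3.132, 0.007, 1.55]
wrist_force: [1.2, -2.4, 0.4]
width: 0.055
```

Run:
```python
from h import *
snap('wrist','w20.png')
y=1.55
chain([((.45,-.17,.15),y),((.5,-.095,.15),y),((.56,-.05,.15),y-.03),((.592,-.025,.15),1.488)])
```

```text
now [ 0.4345 -0.2357  0.0867] 1.5502468442300608 [-0.6119 -0.5914] w 0.0553258811321917
to [ 0.45 -0.17  0.15] 1.55 -> [0.826, 0.177, -0.792] 0.0 
to [ 0.5   -0.095  0.15 ] 1.55 -> [0.95, 0.605, -0.0] 0.0 
to [ 0.56 -0.05  0.15] 1.52 -> [0.578, 0.738, -0.0] 0.019 
to [ 0.592 -0.025  0.15 ] 1.488 -> [0.332, 0.384, -0.0] 0.02
```

View pics/w20.png

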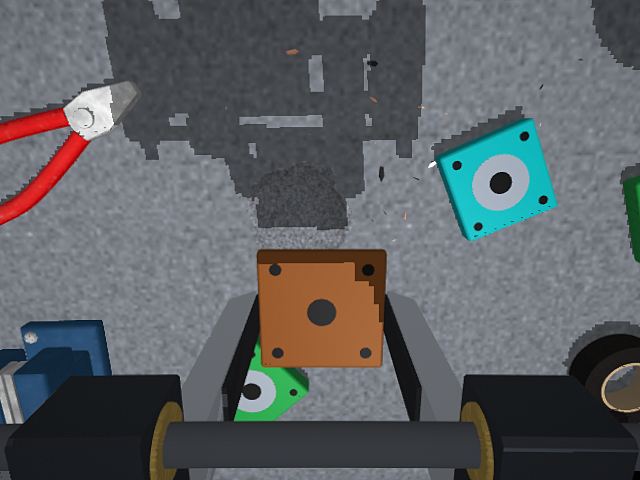

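Call:
servo_tool:
  rows:
    - [[0.2, 0.05, -0.35], 0]
    - [[0.5, 0.1, -0.7], 0]
    - [[0.82, 0.18, -0.79], 0]
    - [[0.82, 0.18, -0.79], 0]

```text
time: 37.2
tool_pos: [0.4496, -0.166, 0.1478]
ee_rot: [3.137, -0.001, 1.554]
wrist_force: [0.6, -0.6, -0.2]
width: 0.0553
```

Call:
servo_tool:
  rows:
    - [[0.32, 0.2, 0], 0]
    - [[0.64, 0.4, 0], 0]
    - [[0.95, 0.6, 0], 0]
    - [[0.95, 0.6, 0], 0]

```text
time: 37.53
tool_pos: [0.4983, -0.0902, 0.1436]
ee_rot: [-3.14, -0.003, 1.555]
wrist_force: [-0.2, -0.2, -0.7]
width: 0.0551
```

Call:
servo_tool:
  rows:
    - [[0.29, 0.37, 0], 0.01]
    - [[0.58, 0.74, 0], 0.019]
    - [[0.58, 0.74, 0], 0.019]
    - [[0.58, 0.74, 0], 0.019]

```text
time: 37.87
tool_pos: [0.557, -0.0484, 0.1431]
ee_rot: [-3.137, 0.0, 1.522]
wrist_force: [0.2, -0.2, -0.5]
width: 0.0551
```

Call:
servo_tool:
  rows:
    - [[0.17, 0.2, 0], 0.01]
    - [[0.33, 0.38, 0], 0.02]
    - [[0.33, 0.38, 0], 0.02]
    - [[0.33, 0.38, 0], 0.02]
    - [[0.33, 0.38, 0], 0.02]

```text
time: 38.28
tool_pos: [0.5878, -0.0252, 0.145]
ee_rot: [-3.14, 0.001, 1.488]
wrist_force: [-0.1, 0.9, -1.0]
width: 0.0554
```

Run:
```python
from h import *
s=snap('wrist','w21.png')
rel(s,(321.5,313),.004)
chain([((.6,-.0042,.145),1.488)])
```

```text
part rel tool x,y mm [ 0.0589 -0.2104]
now [ 0.588  -0.0251  0.1453] 1.4878688570355396 [-0.1386 -0.0556] w 0.05540173378571089
to [ 0.6    -0.0042  0.145 ] 1.488 -> [0.273, 0.128, 0.003] -0.0
```

View pics/w21.png

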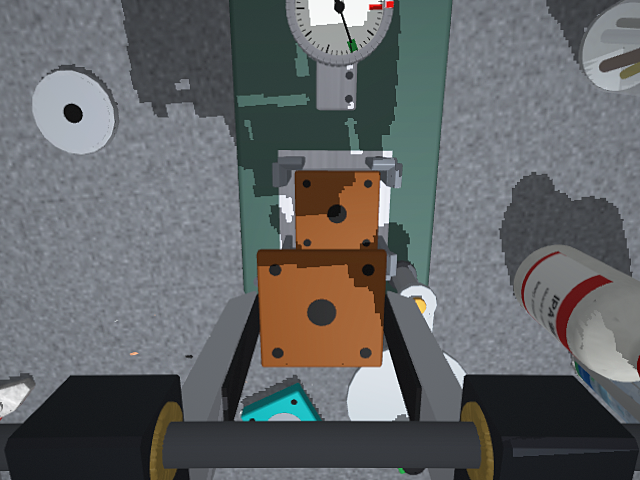

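Call:
servo_tool:
  rows:
    - [[0.1, 0.05, 0], 0]
    - [[0.2, 0.1, 0], 0]
    - [[0.27, 0.122, 0], 0]
    - [[0.27, 0.122, 0], 0]
    - [[0.27, 0.122, 0], 0]

```text
time: 38.75
tool_pos: [0.6007, -0.0025, 0.1454]
ee_rot: [-3.141, 0.0, 1.49]
wrist_force: [0.5, 0.2, -0.3]
width: 0.0553
```

Call:
servo_tool:
  rows:
    - [[0, 0, 0.25], 0]
    - [[0, 0, 0.5], 0]
    - [[0, 0, 0.75], 0]
    - [[0, 0, 0.88], 0]
    - [[0, 0, 0.88], 0]
    - [[0, 0, 0.88], 0]
    - [[0, 0, 0.88], 0]

```text
time: 39.33
tool_pos: [0.6016, -0.0032, 0.0765]
ee_rot: [3.139, 0.0, 1.489]
wrist_force: [0.3, 0.3, -0.6]
width: 0.0551
```

Run:
```python
from h import *
s=snap('wrist','w22.png')
chain([((.599,-.0043,.046),1.488)])
```

```text
now [ 0.6018 -0.0032  0.0769] 1.4889132855522016 [-0.0995 -0.0177] w 0.05553832980388965
to [ 0.599  -0.0043  0.046 ] 1.488 -> [-0.017, -0.034, 0.386] 0.001
```

View pics/w22.png

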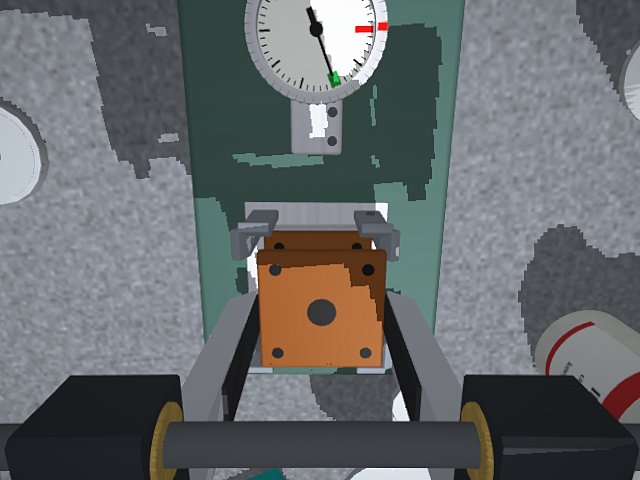

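Call:
servo_tool:
  rows:
    - [[-0.014, -0.028, 0.06], 0]
    - [[-0.014, -0.028, 0.12], 0]
    - [[-0.014, -0.028, 0.2], 0]
    - [[-0.014, -0.028, 0.28], 0]
    - [[-0.014, -0.028, 0.35], 0]
    - [[-0.014, -0.028, 0.35], 0]
    - [[-0.014, -0.028, 0.35], 0]

```text
time: 39.97
tool_pos: [0.5978, -0.0039, 0.0461]
ee_rot: [-3.14, -0.0, 1.489]
wrist_force: [0.2, 0.6, -0.3]
width: 0.0549
```

Run:
```python
from h import *
s=snap('wrist','w23.png')
chain([((.599,-.0043,.046),1.488)])
```

```text
now [ 0.5982 -0.004   0.0467] 1.488944629871111 [-0.1014 -0.0196] w 0.05518604673273641
to [ 0.599  -0.0043  0.046 ] 1.488 -> [-0.003, 0.01, 0.009] 0.001
```

View pics/w23.png

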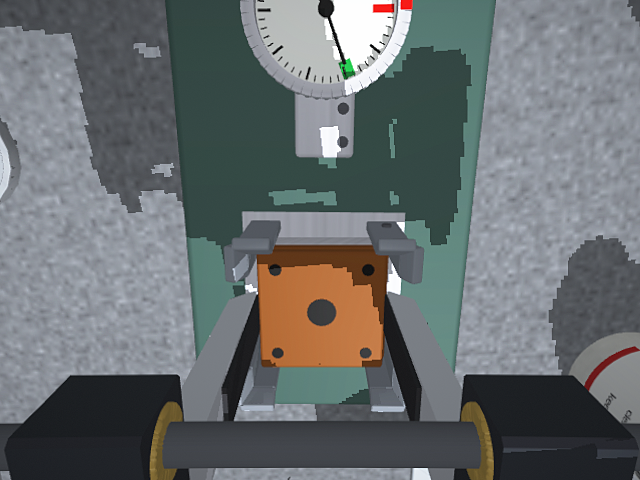

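Call:
servo_tool:
  rows:
    - [[0, 0.01, 0.01], 0]
    - [[0, 0.01, 0.02], 0]
    - [[0, 0.01, 0.02], 0]
    - [[0, 0.01, 0.02], 0]

```text
time: 40.35
tool_pos: [0.5993, -0.0041, 0.0456]
ee_rot: [3.141, -0.0, 1.489]
wrist_force: [0.3, -1.2, -0.9]
width: 0.0552
```

Call:
servo_tool:
  rows:
    - [[0, 0, 0], 0]
    - [[0, 0, 0], 0]
    - [[0, 0, 0], 0]
    - [[0, 0, 0], 0]
    - [[0, 0, 0], 0]
  grip: -0.6

```text
time: 40.77
tool_pos: [0.5992, -0.0041, 0.0456]
ee_rot: [3.141, -0.0, 1.489]
wrist_force: [-1.0, -0.1, -0.1]
width: 0.0752
```

Call:
servo_tool:
  rows:
    - [[0, 0, -0.2], 0]
    - [[0, 0, -0.5], 0]
    - [[0, 0, -0.8], 0]
    - [[0, 0, -1], 0]
    - [[0, 0, -1], 0]

```text
time: 41.18
tool_pos: [0.6018, -0.0043, 0.1306]
ee_rot: [3.133, 0.0, 1.489]
wrist_force: [0.3, -0.8, 0.5]
width: 0.0753
```

Call:
servo_tool:
  rows:
    - [[0, -0.2, -0.2], 0]
    - [[-0.1, -0.4, -0.5], 0]
    - [[-0.1, -0.4, -0.5], 0]
    - [[-0.1, -0.4, -0.5], 0]
  grip: -1

```text
time: 41.52
tool_pos: [0.567, -0.0096, 0.1661]
ee_rot: [3.139, -0.0, 1.488]
wrist_force: [1.0, 0.1, -0.5]
width: 0.0936
```

Run:
```python
from h import *
s=snap('wrist','w24.png'); snap('top','t24.png')
chain([((.5,.02,.17),1.488),((.425,.07,.17),1.488)])
```

```text
now [ 0.5663 -0.0093  0.1637] 1.4888280445219135 [-0.1167 -0.0347] w 0.09401541392966246
to [0.5  0.02 0.17] 1.488 -> [0.297, -0.856, -0.079] 0.001 
to [0.425 0.07  0.17 ] 1.488 -> [0.545, -0.986, -0.0] 0.0
```

View pics/w24.png

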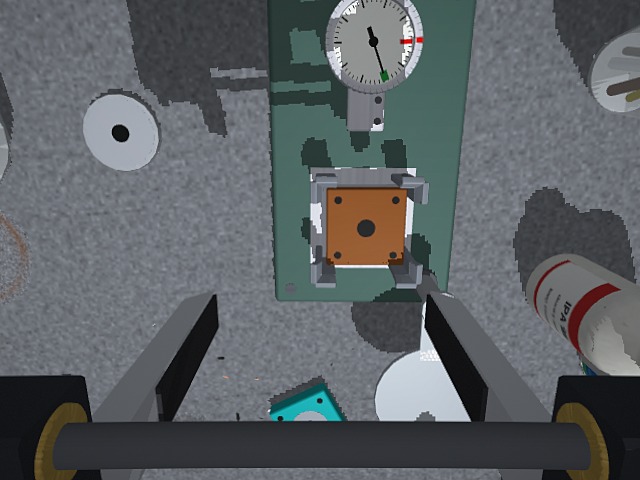

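View pics/t24.png

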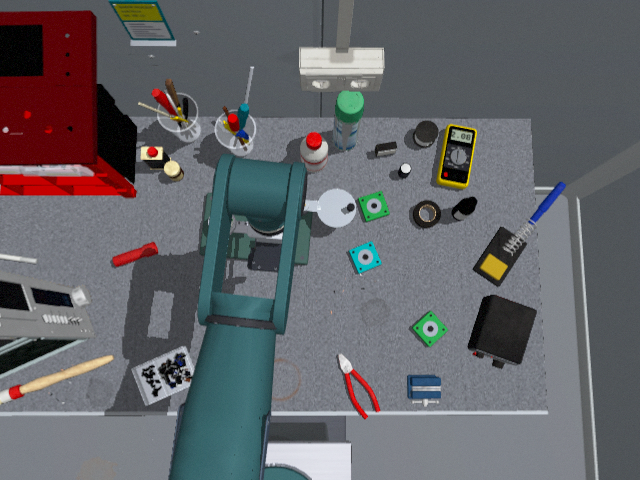

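Call:
servo_tool:
  rows:
    - [[0.15, -0.42, 0], -0.05]
    - [[0.3, -0.86, 0], -0.1]
    - [[0.3, -0.86, 0], -0.15]
    - [[0.3, -0.86, 0], -0.2]
    - [[0.3, -0.86, 0], -0.24]
    - [[0.3, -0.86, 0], -0.24]

```text
time: 42.12
tool_pos: [0.4994, 0.0205, 0.1633]
ee_rot: [-3.139, -0.001, 1.867]
wrist_force: [-0.3, 0.2, -0.3]
width: 0.0939
```

Run:
```python
from h import *
chain([((.43,.065,.17),2.24)])
```

```text
now [0.4994 0.0205 0.1633] 1.867372688571153 [-0.0726 -0.3692] w 0.09387890485383923
to [0.43  0.065 0.17 ] 2.24 -> [0.785, -0.667, -0.083] -0.237
```

Call:
servo_tool:
  rows:
    - [[0.3, -0.25, 0], -0.05]
    - [[0.6, -0.5, 0], -0.1]
    - [[0.78, -0.67, 0], -0.15]
    - [[0.78, -0.67, 0], -0.2]
    - [[0.78, -0.67, 0], -0.24]
    - [[0.78, -0.67, 0], -0.24]

```text
time: 42.62
tool_pos: [0.4302, 0.0646, 0.1643]
ee_rot: [-3.14, -0.001, 2.243]
wrist_force: [-0.6, -0.2, -0.3]
width: 0.0941
```

```bash
cat >> h.py <<'E'
def disc(s,near,z=.008):
    I=s['pixels'].astype(int); u=w2px(s,[near])[0].astype(int); print('pred px',u)
    x0,y0=max(0,u[0]-75),max(0,u[1]-75)
    g=cv2.cvtColor(s['pixels'],cv2.COLOR_RGB2GRAY)[y0:u[1]+75,x0:u[0]+75]
    c=cv2.HoughCircles(cv2.medianBlur(g,3),cv2.HOUGH_GRADIENT,1,200,param1=100,param2=20,minRadius=26,maxRadius=55)
    print(c)
    if c is not None:
        cc=c[0,0]; e=px2w(s,[(cc[0]+x0,cc[1]+y0),(cc[0]+x0+cc[2],cc[1]+y0)],z); print('px',cc[0]+x0,cc[1]+y0,'disc',e[0],'rad',np.hypot(*(e[1]-e[0])[:2])); return e[0]
E
python3 - <<'E'
from h import *
s=snap('wrist','w25.png')
c=disc(s,[.424,.0735,.008])
chain([((*c[:2],.09),2.24)])
E
```

```text
pred px [323 213]
[[[75.5 73.5 33.8]]]
px 323.5 211.5 disc [0.4232 0.0751 0.008 ] rad 0.026738572483623935
now [0.4303 0.0644 0.1644] 2.2406531515179307 [ 0.018  -0.6518] w 0.09431964348430585
to [0.4232 0.0751 0.09  ] 2.24 -> [0.161, 0.013, 0.93] 0.0
```

View pics/w25.png

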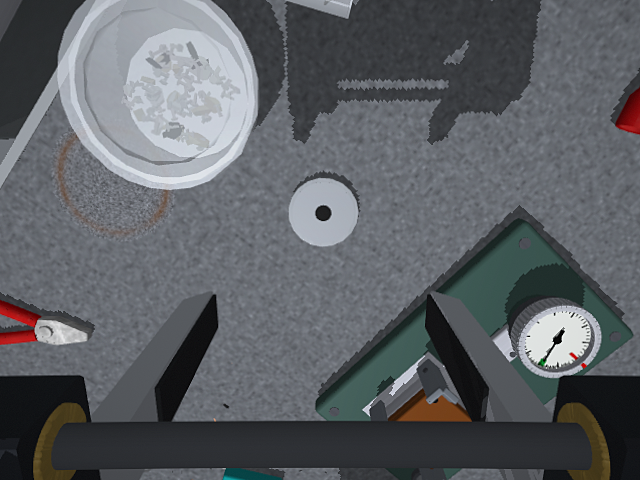

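Call:
servo_tool:
  rows:
    - [[0.15, 0.01, 0.35], 0]
    - [[0.155, 0.01, 0.7], 0]
    - [[0.155, 0.01, 1], 0]
    - [[0.155, 0.01, 1], 0]

```text
time: 43.0
tool_pos: [0.4194, 0.0742, 0.0796]
ee_rot: [-3.132, -0.007, 2.24]
wrist_force: [-1.0, -0.9, -0.6]
width: 0.0941
```

Call:
servo_tool:
  rows:
    - [[0, 0, 0.3], 0]
    - [[0, 0, 0.6], 0]
    - [[0, 0, 0.7], 0]
    - [[0, 0, 0.7], 0]
    - [[0, 0, 0.7], 0]

```text
time: 43.42
tool_pos: [0.4241, 0.0744, 0.0303]
ee_rot: [3.141, 0.0, 2.242]
wrist_force: [0.3, 0.0, 0.3]
width: 0.0942
```

Run:
```python
from h import *
s=snap('wrist','w26.png')
chain([((.4233,.0748,.003),2.24)])
```

```text
now [0.4248 0.0744 0.031 ] 2.242104534861269 [ 0.0417 -0.6296] w 0.09395761136993286
to [0.4233 0.0748 0.003 ] 2.24 -> [0.015, -0.012, 0.35] 0.001
```

View pics/w26.png

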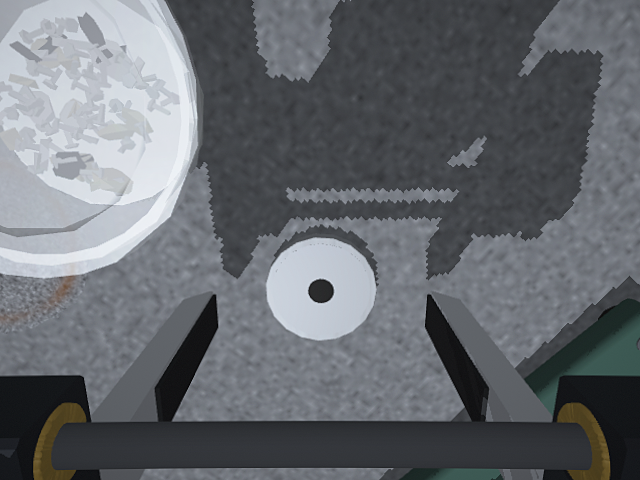

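Run:
```python
from h import *
s=snap('wrist')
rel(s,(320.5,290.5),.008-pose()[0][2])
```

```text
part rel tool x,y mm [-0.0291 -0.9015]
```

Call:
servo_tool:
  rows:
    - [[0.01, -0.005, 0.15], 0]
    - [[0.01, -0.005, 0.3], 0]
    - [[0.01, -0.005, 0.345], 0]
    - [[0.01, -0.005, 0.345], 0]
    - [[0.01, -0.005, 0.345], 0]

```text
time: 43.93
tool_pos: [0.4234, 0.0749, 0.0029]
ee_rot: [3.14, 0.001, 2.243]
wrist_force: [-0.3, -0.7, 0.3]
width: 0.0934
```

Call:
servo_tool:
  rows:
    - [[0, 0, 0], 0]
    - [[0, 0, 0], 0]
    - [[0, 0, 0], 0]
    - [[0, 0, 0], 0]
    - [[0, 0, 0], 0]
    - [[0, 0, 0], 0]
    - [[0, 0, 0], 0]
    - [[0, 0, 0], 0]
    - [[0, 0, 0], 0]
    - [[0, 0, 0], 0]
  grip: 1

```text
time: 44.77
tool_pos: [0.4228, 0.0749, 0.002]
ee_rot: [3.141, 0.0, 2.243]
wrist_force: [-0.1, 0.3, 0.7]
width: 0.0548
```

Call:
servo_tool:
  rows:
    - [[0, 0, -0.1], 0]
    - [[0, 0, -0.3], 0]
    - [[0, 0, -0.6], 0]
    - [[0, 0, -1], 0]
    - [[0, 0, -1], 0]

```text
time: 45.18
tool_pos: [0.4267, 0.075, 0.0883]
ee_rot: [3.132, 0.007, 2.243]
wrist_force: [0.8, -0.3, 0.0]
width: 0.055
```

Run:
```python
from h import *
snap('wrist','w27.png')
y=2.24
chain([((.45,.06,.155),y-.2),((.53,.01,.155),y-.4),((.588,-.015,.155),1.488)])
```

```text
now [0.4254 0.0749 0.0857] 2.2429097359651964 [ 0.0429 -0.6292] w 0.0547277694647916
to [0.45  0.06  0.155] 2.04 -> [-0.337, 0.124, -0.866] 0.129 
to [0.53  0.01  0.155] 1.84 -> [-1.01, 0.609, -0.0] 0.127 TOO FAR x2
to [ 0.588 -0.015  0.155] 1.488 -> [-0.494, 0.616, -0.0] 0.224
```

View pics/w27.png

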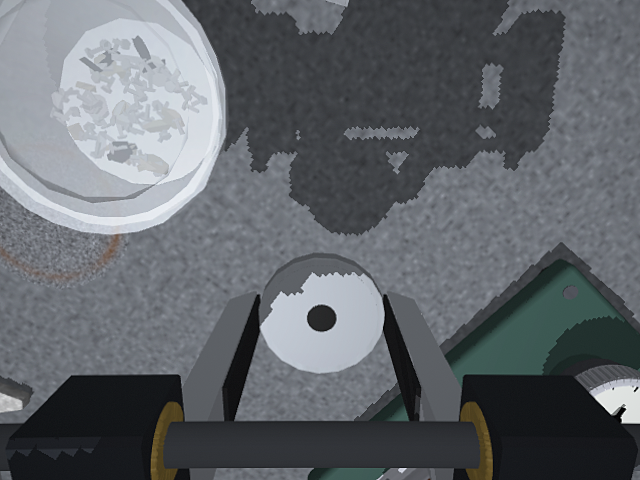

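Run:
```python
from h import *
s=snap('wrist')
rel(s,(321.5,318),.006)
```

```text
part rel tool x,y mm [-3.4379  1.2198]
```

Call:
servo_tool:
  rows:
    - [[-0.1, 0.05, -0.35], 0.05]
    - [[-0.2, 0.1, -0.7], 0.1]
    - [[-0.33, 0.12, -0.86], 0.13]
    - [[-0.33, 0.12, -0.86], 0.13]

```text
time: 45.62
tool_pos: [0.4487, 0.0593, 0.1525]
ee_rot: [3.138, 0.002, 2.037]
wrist_force: [1.0, 0.0, -1.6]
width: 0.0553
```

Call:
servo_tool:
  rows:
    - [[-0.33, 0.2, 0], 0.05]
    - [[-0.66, 0.4, 0], 0.1]
    - [[-1, 0.6, 0], 0.127]
    - [[-1, 0.6, 0], 0.127]
    - [[-1, 0.6, 0], 0.127]

```text
time: 46.03
tool_pos: [0.5241, 0.0101, 0.147]
ee_rot: [-3.135, -0.003, 1.839]
wrist_force: [-0.8, -0.4, -1.7]
width: 0.0548
```

Call:
servo_tool:
  rows:
    - [[-0.2, 0.2, 0], 0.06]
    - [[-0.35, 0.45, 0], 0.12]
    - [[-0.49, 0.6, 0], 0.18]
    - [[-0.49, 0.6, 0], 0.224]
    - [[-0.49, 0.6, 0], 0.224]
    - [[-0.49, 0.6, 0], 0.224]

```text
time: 46.53
tool_pos: [0.5806, -0.0137, 0.1492]
ee_rot: [-3.138, -0.001, 1.491]
wrist_force: [-0.8, 0.1, -1.1]
width: 0.0549
```

Run:
```python
from h import *
s=snap('wrist','w28.png')
rel(s,(321.5,318),.006)
chain([((.599,-.004,.15),1.488)])
```

```text
part rel tool x,y mm [-1.2172 -0.2616]
now [ 0.5807 -0.0137  0.1496] 1.4905363782988141 [-0.1215 -0.0412] w 0.05491072924871741
to [ 0.599 -0.004  0.15 ] 1.488 -> [0.14, 0.218, -0.005] 0.002
```

View pics/w28.png

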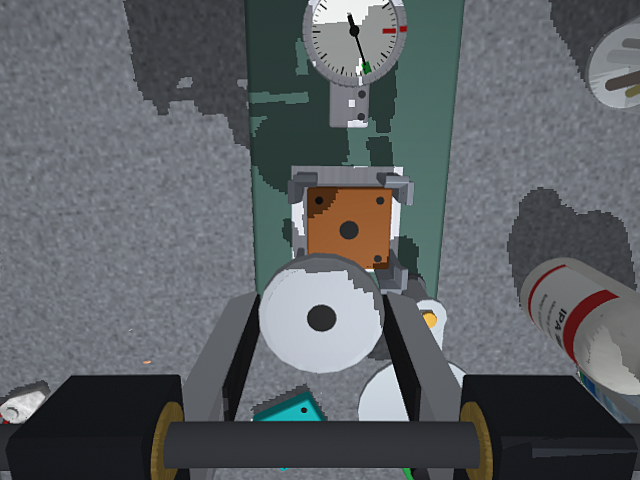

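Call:
servo_tool:
  rows:
    - [[0.07, 0.1, 0], 0]
    - [[0.155, 0.22, 0], 0]
    - [[0.155, 0.22, 0], 0]
    - [[0.155, 0.22, 0], 0]
    - [[0.155, 0.22, 0], 0]

```text
time: 47.0
tool_pos: [0.6004, -0.0035, 0.1506]
ee_rot: [-3.141, 0.0, 1.488]
wrist_force: [0.2, -0.1, -0.5]
width: 0.0549
```

Call:
servo_tool:
  rows:
    - [[0, 0, 0.25], 0]
    - [[0, 0, 0.5], 0]
    - [[0, 0, 0.75], 0]
    - [[0, 0, 0.88], 0]
    - [[0, 0, 0.88], 0]
    - [[0, 0, 0.88], 0]
    - [[0, 0, 0.88], 0]

```text
time: 47.58
tool_pos: [0.6016, -0.0039, 0.0818]
ee_rot: [3.139, -0.0, 1.487]
wrist_force: [0.8, -0.2, -0.5]
width: 0.0549
```

Run:
```python
from h import *
s=snap('wrist','w29.png')
chain([((.599,-.003,.052),1.488)])
```

```text
now [ 0.6019 -0.0039  0.0822] 1.4873351002818027 [-0.1008 -0.0173] w 0.055284134504429656
to [ 0.599 -0.003  0.052] 1.488 -> [0.009, -0.037, 0.377] -0.0
```

View pics/w29.png

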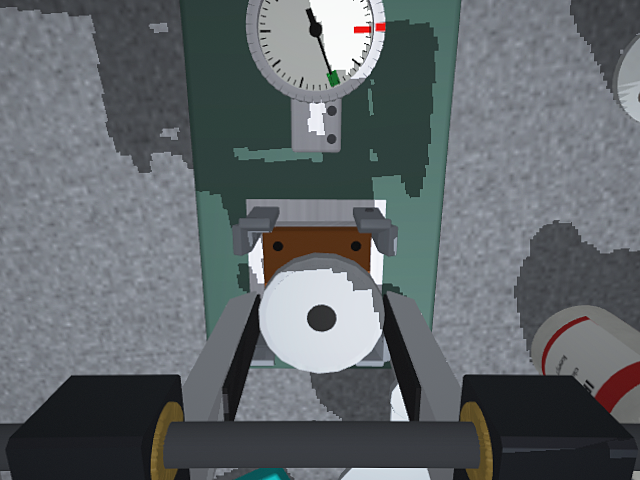

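Call:
servo_tool:
  rows:
    - [[0.01, -0.028, 0.06], 0]
    - [[0.01, -0.028, 0.12], 0]
    - [[0.01, -0.028, 0.2], 0]
    - [[0.01, -0.028, 0.28], 0]
    - [[0.01, -0.028, 0.34], 0]
    - [[0.01, -0.028, 0.34], 0]
    - [[0.01, -0.028, 0.34], 0]

```text
time: 48.22
tool_pos: [0.5981, -0.0028, 0.0522]
ee_rot: [-3.14, -0.0, 1.487]
wrist_force: [-0.4, 0.6, -2.4]
width: 0.0547
```

Run:
```python
from h import *
s=snap('wrist','w30.png')
chain([((.599,-.003,.052),1.488)])
```

```text
now [ 0.5985 -0.0028  0.0528] 1.4873366514342237 [-0.0994 -0.016 ] w 0.05493626159140096
to [ 0.599 -0.003  0.052] 1.488 -> [-0.002, 0.006, 0.01] -0.0
```

View pics/w30.png

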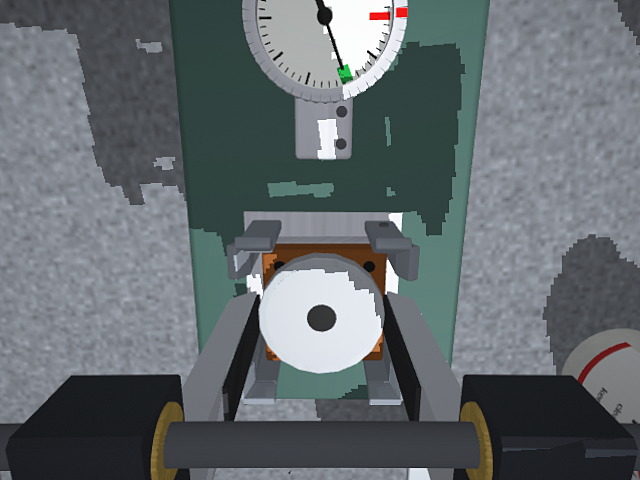

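Call:
servo_tool:
  rows:
    - [[0, 0.01, 0.01], 0]
    - [[0, 0.01, 0.02], 0]
    - [[0, 0.01, 0.02], 0]
    - [[0, 0.01, 0.02], 0]

```text
time: 48.6
tool_pos: [0.5995, -0.0029, 0.0516]
ee_rot: [3.141, -0.0, 1.487]
wrist_force: [-1.0, 0.5, -1.2]
width: 0.0548
```

Call:
servo_tool:
  rows:
    - [[0, 0, 0], 0]
    - [[0, 0, 0], 0]
    - [[0, 0, 0], 0]
    - [[0, 0, 0], 0]
    - [[0, 0, 0], 0]
  grip: -0.6

```text
time: 49.02
tool_pos: [0.5996, -0.0029, 0.0517]
ee_rot: [3.141, -0.0, 1.487]
wrist_force: [0.4, 0.2, -0.4]
width: 0.0754
```

Call:
servo_tool:
  rows:
    - [[0, 0, -0.2], 0]
    - [[0, 0, -0.5], 0]
    - [[0, 0, -0.8], 0]
    - [[0, 0, -1], 0]
    - [[0, 0, -1], 0]

```text
time: 49.43
tool_pos: [0.6021, -0.0031, 0.1366]
ee_rot: [3.132, 0.0, 1.487]
wrist_force: [0.3, -0.1, 0.7]
width: 0.0751
```

Call:
servo_tool:
  rows:
    - [[-0.1, -0.2, -0.2], 0]
    - [[-0.3, -0.4, -0.5], 0]
    - [[-0.3, -0.4, -0.5], 0]
    - [[-0.3, -0.4, -0.5], 0]
  grip: -1

```text
time: 49.77
tool_pos: [0.5658, -0.0245, 0.1722]
ee_rot: [3.139, -0.0, 1.486]
wrist_force: [-0.1, 0.8, 0.1]
width: 0.0937
```

Run:
```python
from h import *
s=snap('wrist','w31.png')
print('disc?',px2w(s,[w2px(s,[[.599,-.004,.056]])[0]],.056), w2px(s,[[.599,-.004,.056]]))
pin=np.array([.6458,-.058]); 
chain([((.56,-.09,.17),1.9),((.6,-.13,.17),2.6),((.6365,-.1565,.17),3.06)])
```

```text
disc? [[ 0.599 -0.004  0.056]] [[366.0753 207.749 ]]
now [ 0.5655 -0.0241  0.1707] 1.486798429551601 [-0.1431 -0.059 ] w 0.09398414481380489
to [ 0.56 -0.09  0.17] 1.9 -> [-0.827, 0.001, 0.009] -0.263 
to [ 0.6  -0.13  0.17] 2.6 -> [-0.635, 0.312, -0.0] -0.446 
to [ 0.6365 -0.1565  0.17  ] 3.06 -> [-0.562, -0.049, -0.0] -0.293
```

View pics/w31.png

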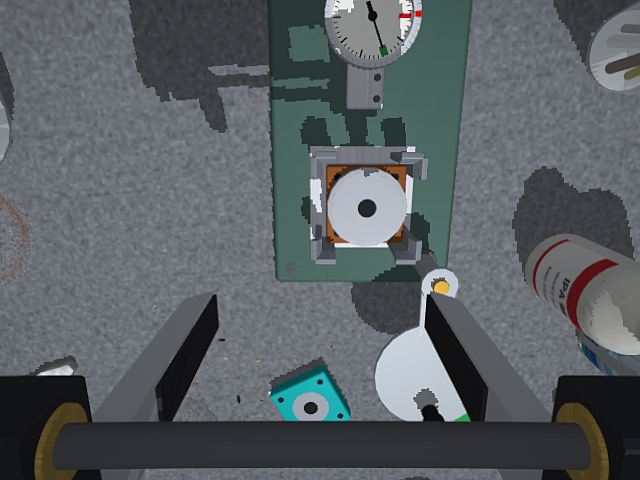

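Call:
servo_tool:
  rows:
    - [[-0.4, 0, 0], -0.06]
    - [[-0.83, 0, 0], -0.13]
    - [[-0.83, 0, 0], -0.2]
    - [[-0.83, 0, 0], -0.263]
    - [[-0.83, 0, 0], -0.263]

```text
time: 50.23
tool_pos: [0.5595, -0.0903, 0.1687]
ee_rot: [-3.138, -0.003, 1.901]
wrist_force: [-0.1, -0.3, 0.2]
width: 0.0938
```

Call:
servo_tool:
  rows:
    - [[-0.1, 0.1, 0], -0.07]
    - [[-0.3, 0.2, 0], -0.14]
    - [[-0.5, 0.3, 0], -0.21]
    - [[-0.63, 0.31, 0], -0.28]
    - [[-0.63, 0.31, 0], -0.35]
    - [[-0.63, 0.31, 0], -0.42]
    - [[-0.63, 0.31, 0], -0.446]
    - [[-0.63, 0.31, 0], -0.446]

```text
time: 50.9
tool_pos: [0.5997, -0.1291, 0.1694]
ee_rot: [-3.141, -0.003, 2.6]
wrist_force: [-0.6, -1.0, 0.4]
width: 0.0941
```

Run:
```python
from h import *
s=snap('wrist','w32.png')
print(w2px(s,[[.6366,-.1567,.1]]))
chain([((.6366,-.1567,.15),3.06),((.6366,-.1567,.084),3.06)])
```

```text
[[314.707  330.1039]]
now [ 0.5997 -0.1291  0.1697] 2.599016507608683 [-0.3047 -1.3329] w 0.09388263619678619
to [ 0.6366 -0.1567  0.15  ] 3.06 -> [-0.573, -0.057, 0.246] -0.293 
to [ 0.6366 -0.1567  0.084 ] 3.06 -> [0.0, 0.0, 0.825] 0.0
```

View pics/w32.png

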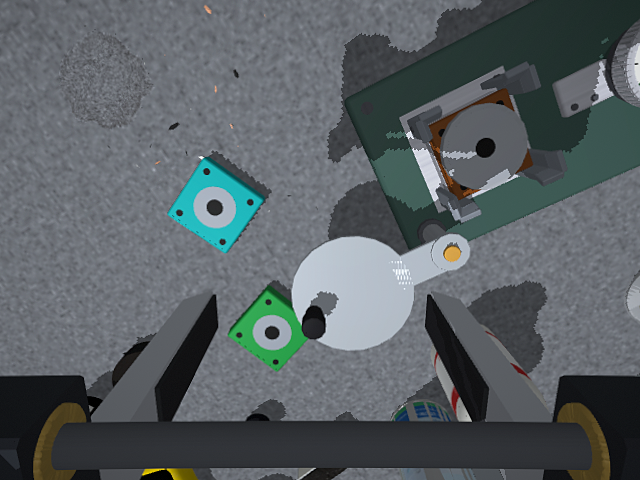

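Call:
servo_tool:
  rows:
    - [[-0.2, -0.02, 0.05], -0.07]
    - [[-0.4, -0.04, 0.1], -0.14]
    - [[-0.57, -0.057, 0.2], -0.21]
    - [[-0.57, -0.057, 0.24], -0.27]
    - [[-0.57, -0.057, 0.24], -0.293]
    - [[-0.57, -0.057, 0.24], -0.293]
    - [[-0.57, -0.057, 0.24], -0.293]

```text
time: 51.53
tool_pos: [0.6365, -0.1569, 0.1515]
ee_rot: [3.141, -0.001, 3.059]
wrist_force: [0.9, 0.1, -0.5]
width: 0.094
```

Run:
```python
from h import *
chain([((.6366,-.1567,.084),3.06)])
```

```text
now [ 0.6365 -0.1569  0.1515] 3.059041448767276 [-0.3282 -1.8164] w 0.0939981487304763
to [ 0.6366 -0.1567  0.084 ] 3.06 -> [-0.001, 0.002, 0.843] -0.001
```

Call:
servo_tool:
  rows:
    - [[0, 0, 0.2], 0]
    - [[0, 0, 0.4], 0]
    - [[0, 0, 0.6], 0]
    - [[0, 0, 0.8], 0]
    - [[0, 0, 0.84], 0]
    - [[0, 0, 0.84], 0]
    - [[0, 0, 0.84], 0]

```text
time: 52.12
tool_pos: [0.6369, -0.1572, 0.0858]
ee_rot: [-3.141, 0.001, 3.061]
wrist_force: [-0.0, -0.3, 0.5]
width: 0.0936
```

Call:
servo_tool:
  rows:
    - [[0, 0, 0], 0]
    - [[0, 0, 0], 0]
    - [[0, 0, 0], 0]
    - [[0, 0, 0], 0]
    - [[0, 0, 0], 0]
    - [[0, 0, 0], 0]
    - [[0, 0, 0], 0]
    - [[0, 0, 0], 0]
    - [[0, 0, 0], 0]
    - [[0, 0, 0], 0]
  grip: 1

```text
time: 52.95
tool_pos: [0.6365, -0.1573, 0.085]
ee_rot: [3.141, -0.0, 3.061]
wrist_force: [-0.1, -0.1, -0.5]
width: 0.0308
```

Call:
servo_tool:
  rows:
    - [[0, 0, 0], 0]
    - [[0, 0, 0], 0]
    - [[0, 0, 0], 0]
    - [[0, 0, 0], 0]
    - [[0, 0, 0], 0]
    - [[0, 0, 0], 0]
    - [[0, 0, 0], 0]

```text
time: 53.53
tool_pos: [0.6366, -0.1567, 0.085]
ee_rot: [3.141, -0.0, 3.062]
wrist_force: [0.3, 2.8, -0.4]
width: 0.0148
```

Run:
```python
from h import *
p,y,o=pose();print(p,y,o['width'],o['wrist_force'])
# circle through knob points seen: start (.5668,.0066), (.5441,-.0639),(.5753,-.1297),(.629,-.1558),(.6367,-.1566)
Q=np.array([(.5668,.0066),(.5441,-.0639),(.5753,-.1297),(.629,-.1558),(.6367,-.1566)])
A=np.c_[2*Q,np.ones(5)];x=np.linalg.lstsq(A,(Q**2).sum(1),rcond=None)[0];print('pin fit',x[:2],np.sqrt(x[2]+x[0]**2+x[1]**2))
pin=np.array([.6458,-.0577]);r=.1
a0=np.arctan2(*(p[:2]-pin)[::-1])%(2*np.pi)
print(a0,np.hypot(*(p[:2]-pin)))
tot=-.75;n=9
c0=pin+r*np.array([np.cos(a0),np.sin(a0)])
for i in range(1,n+1):
    a=a0+tot*i/n; q=pin+r*np.array([np.cos(a),np.sin(a)])-c0
    v,t=step([0,0,0],y,[q[0],q[1],0],y+tot*i/n); print([v,float(t)])
th=-.086;nest=np.array([.599,-.004]);print('remaining to closed',a0-(np.arctan2(*(nest-pin)[::-1])))
```

```text
[ 0.6366 -0.1567  0.085 ] 3.0616281308015205 0.014822407569738726 [ 0.2679  2.7853 -0.3892]
pin fit [ 0.6437 -0.057 ] 0.09983053085278644
4.619519344648793 0.09942614903635975
[[0.104, 0.006, -0.0], 0.053]
[[0.207, 0.02, -0.0], 0.106]
[[0.309, 0.043, -0.0], 0.159]
[[0.408, 0.074, -0.0], 0.212]
[[0.504, 0.113, -0.0], 0.265]
[[0.597, 0.161, -0.0], 0.318]
[[0.686, 0.216, -0.0], 0.371]
[[0.769, 0.278, -0.0], 0.424]
[[0.848, 0.346, -0.0], 0.477]
remaining to closed 2.331873998208313
```

Call:
servo_tool:
  rows:
    - [[0.104, 0.005, 0], 0.053]
    - [[0.207, 0.018, 0], 0.106]
    - [[0.309, 0.04, 0], 0.159]
    - [[0.408, 0.07, 0], 0.212]
    - [[0.504, 0.108, 0], 0.265]
    - [[0.597, 0.155, 0], 0.318]
    - [[0.686, 0.209, 0], 0.371]
    - [[0.769, 0.27, 0], 0.424]
    - [[0.848, 0.338, 0], 0.477]
    - [[0.848, 0.338, 0], 0.477]

```text
time: 54.37
tool_pos: [0.5703, -0.1246, 0.085]
ee_rot: [-3.141, 0.0, 2.311]
wrist_force: [0.3, 0.4, -1.3]
width: 0.0152
```

Call:
servo_tool:
  rows:
    - [[0.104, 0.005, 0], 0.053]
    - [[0.207, 0.018, 0], 0.106]
    - [[0.309, 0.04, 0], 0.159]
    - [[0.408, 0.07, 0], 0.212]
    - [[0.504, 0.108, 0], 0.265]
    - [[0.597, 0.155, 0], 0.318]
    - [[0.686, 0.209, 0], 0.371]
    - [[0.769, 0.27, 0], 0.424]
    - [[0.848, 0.338, 0], 0.477]
    - [[0.848, 0.338, 0], 0.477]

```text
time: 55.2
tool_pos: [0.5439, -0.0564, 0.085]
ee_rot: [-3.138, 0.001, 1.564]
wrist_force: [-4.9, -0.4, 1.7]
width: 0.0152
```

Call:
servo_tool:
  rows:
    - [[0.104, 0.005, 0], 0.053]
    - [[0.207, 0.018, 0], 0.106]
    - [[0.309, 0.04, 0], 0.159]
    - [[0.408, 0.07, 0], 0.212]
    - [[0.504, 0.108, 0], 0.265]
    - [[0.597, 0.155, 0], 0.318]
    - [[0.686, 0.209, 0], 0.371]
    - [[0.686, 0.209, 0], 0.371]
    - [[0.686, 0.209, 0], 0.371]

```text
time: 55.95
tool_pos: [0.5612, -0.0009, 0.0849]
ee_rot: [-3.137, 0.0, 0.985]
wrist_force: [-5.4, 3.3, 4.2]
width: 0.0151
```

Run:
```python
from h import *
p,y,o=pose();print(p,y,o['width'],o['wrist_force'])
for pin in ([.6458,-.0577],[.6437,-.057]):
    a=np.arctan2(*(p[:2]-pin)[::-1]);b=np.arctan2(*(np.array([.599,-.004])-pin)[::-1]);print(np.hypot(*(p[:2]-pin)),a,a-b,a-2.356+.086)
```

```text
[ 0.5612 -0.0009  0.0849] 0.9845456645637671 0.01509366638591697 [-5.4331  3.3237  4.1598]
0.10194467166303345 2.5505068338519514 0.2628614874114712 0.2805068338519515
0.09981261980554326 2.54460557256316 0.2731615277427313 0.27460557256315987
```

Call:
servo_tool:
  rows:
    - [[0.08, -0.02, 0], 0.035]
    - [[0.16, -0.01, 0], 0.08]
    - [[0.24, 0, 0], 0.12]
    - [[0.3, 0.015, 0], 0.155]
    - [[0.3, 0.015, 0], 0.155]
    - [[0.3, 0.015, 0], 0.155]

```text
time: 56.45
tool_pos: [0.5769, 0.0173, 0.085]
ee_rot: [-3.141, -0.0, 0.74]
wrist_force: [-1.9, 1.9, 1.2]
width: 0.0153
```

Run:
```python
from h import *
p,y,o=pose();print(p,y,o['width'],o['wrist_force'])
for pin in ([.6458,-.0577],[.6437,-.057]):
    a=np.arctan2(*(p[:2]-pin)[::-1]);b=np.arctan2(*(np.array([.599,-.004])-pin)[::-1]);print(np.hypot(*(p[:2]-pin)),a,a-b,a-2.356+.086)
```

```text
[0.5769 0.0173 0.085 ] 0.7402244594145659 0.01532194779382228 [-1.8943  1.8695  1.1537]
0.10181045070477654 2.313746217348269 0.026100870907788565 0.04374621734826892
0.09988010875958439 2.3030023718723096 0.03155832705188111 0.03300237187230973
```

Call:
servo_tool:
  rows:
    - [[0.02, 0, 0], 0.01]
    - [[0.04, 0, 0], 0.02]
    - [[0.05, 0, 0], 0.025]
    - [[0.05, 0, 0], 0.025]

```text
time: 56.78
tool_pos: [0.5789, 0.019, 0.085]
ee_rot: [3.142, 0.003, 0.697]
wrist_force: [-4.5, -1.8, 1.8]
width: 0.0151
```

Call:
servo_tool:
  rows:
    - [[0, 0, 0], 0]
    - [[0, 0, 0], 0]
    - [[0, 0, 0], 0]
    - [[0, 0, 0], 0]
    - [[0, 0, 0], 0]
    - [[0, 0, 0], 0]
  grip: -1

```text
time: 57.28
tool_pos: [0.58, 0.0201, 0.0852]
ee_rot: [3.141, -0.001, 0.697]
wrist_force: [0.2, 0.2, 0.5]
width: 0.0518
```

Call:
servo_tool:
  rows:
    - [[0, 0, -0.2], 0]
    - [[0, 0, -0.5], 0]
    - [[0, 0, -0.8], 0]
    - [[0, 0, -1], 0]
    - [[0, 0, -1], 0]

```text
time: 57.7
tool_pos: [0.5823, 0.02, 0.17]
ee_rot: [3.135, -0.007, 0.697]
wrist_force: [0.3, 0.2, 1.3]
width: 0.0851
```

Run:
```python
from h import *
p,y,o=pose();print(p,y,o['width'],o['wrist_force'])
chain([((.53,.07,.2),y+.4),((.46,.12,.2),y+.4),((.38,.16,.2),y+.4)])
```

```text
[0.5823 0.02   0.17  ] 0.6974114793462196 0.08513956917727838 [0.2895 0.1533 1.2911]
now [0.5823 0.02   0.17  ] 0.6974114793462196 [-0.0631  0.8103] w 0.08513956917727838
to [0.53 0.07 0.2 ] 1.097 -> [-0.099, -0.899, -0.374] -0.255 
to [0.46 0.12 0.2 ] 1.097 -> [0.157, -1.064, -0.0] 0.0 TOO FAR x2
to [0.38 0.16 0.2 ] 1.097 -> [-0.011, -1.118, -0.0] 0.0 TOO FAR x2
```

Run:
```python
from h import *
p,y,o=pose()
chain([((.52,-.03,.2),y),((.45,-.1,.2),y),((.39,-.17,.2),y),((.36,-.24,.2),y)])
```

```text
now [0.5823 0.02   0.17  ] 0.6974114793462196 [-0.0631  0.8103] w 0.08513956917727838
to [ 0.52 -0.03  0.2 ] 0.697 -> [-0.998, -0.021, -0.374] 0.0 
to [ 0.45 -0.1   0.2 ] 0.697 -> [-1.233, 0.109, -0.0] 0.0 TOO FAR x2
to [ 0.39 -0.17  0.2 ] 0.697 -> [-1.137, 0.189, -0.0] 0.0 TOO FAR x2
to [ 0.36 -0.24  0.2 ] 0.697 -> [-0.849, 0.43, -0.0] 0.0
```

Call:
servo_tool:
  rows:
    - [[-0.3, 0, -0.37], 0]
    - [[-0.7, 0, -0.37], 0]
    - [[-1, 0, -0.37], 0]
    - [[-1, 0, -0.37], 0]

```text
time: 58.03
tool_pos: [0.5159, -0.0333, 0.1943]
ee_rot: [3.142, 0.002, 0.695]
wrist_force: [0.1, 0.5, 0.0]
width: 0.0939
```

Call:
servo_tool:
  rows:
    - [[-0.5, 0.05, 0], 0]
    - [[-1, 0.1, 0], 0]
    - [[-1, 0.1, 0], 0]

```text
time: 58.28
tool_pos: [0.4588, -0.0919, 0.1933]
ee_rot: [-3.14, 0.004, 0.692]
wrist_force: [0.3, 0.6, 0.7]
width: 0.0942
```

Call:
servo_tool:
  rows:
    - [[-0.5, 0.1, 0], 0]
    - [[-1, 0.2, 0], 0]
    - [[-1, 0.2, 0], 0]

```text
time: 58.53
tool_pos: [0.4084, -0.1562, 0.1937]
ee_rot: [-3.142, 0.003, 0.691]
wrist_force: [0.2, -0.8, -0.0]
width: 0.0941
```

Call:
servo_tool:
  rows:
    - [[-0.45, 0.3, 0], 0]
    - [[-0.9, 0.6, 0], 0]
    - [[-0.9, 0.6, 0], 0]
    - [[-0.9, 0.6, 0], 0]

```text
time: 58.87
tool_pos: [0.3869, -0.2364, 0.1935]
ee_rot: [-3.14, -0.001, 0.694]
wrist_force: [-0.8, -0.0, 0.1]
width: 0.0939
```

Run:
```python
from h import *
s=snap('top','t40.png');snap('scene','s40.png')
i=cv2.imread('pics/t40.png')
cv2.imwrite('pics/c40.png',cv2.resize(i[180:280,190:330],None,fx=5.7,fy=5.7,interpolation=cv2.INTER_CUBIC))
j=cv2.imread('pics/s40.png')
cv2.imwrite('pics/c41.png',cv2.resize(j[190:280,230:360],None,fx=6,fy=6,interpolation=cv2.INTER_CUBIC))
print(pose()[:2])
```

```text
(array([ 0.3875, -0.2345,  0.1939]), np.float64(0.697641003797431))
```

View pics/c40.png

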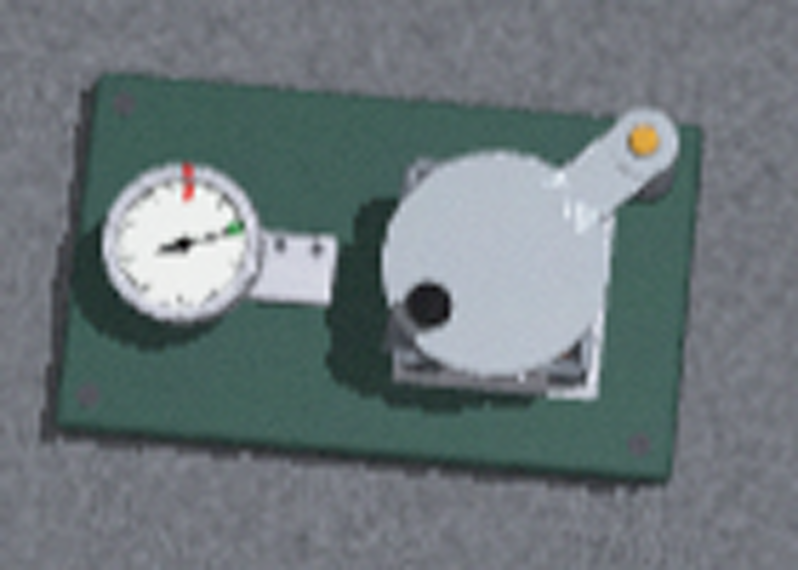

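View pics/c41.png

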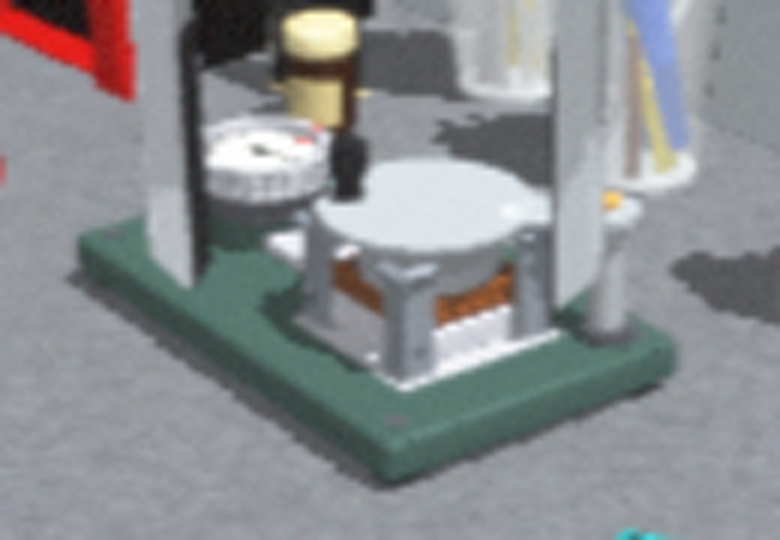

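View pics/t40.png

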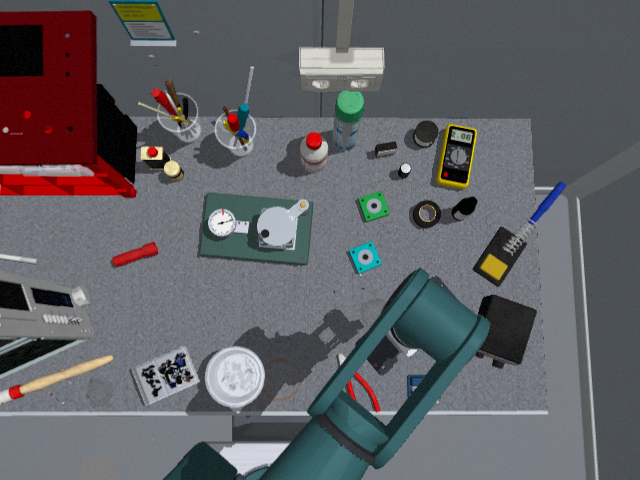

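Run:
```python
from h import *
s=snap('top')
k2=lambda u:np.array(u)/5.7+[190,180]-.4
kn=px2w(s,[k2([428,305])],.098)[0]; pin=px2w(s,[k2([645,140])],.078)[0]
print('cover',np.arctan2(*(kn-pin)[[1,0]])-2.3562+.085)
dc,rm=px2w(s,[k2([183,243]),k2([188,183])],.058); print('bezel',np.arctan2(*(rm-dc)[[1,0]])+.085)
print(robot.get_obs()['wrist_force'], robot.close_job())
```

```text
cover 0.004877411492590286
bezel 0.03223111580900422
the job is handed in; nothing more can be done
[-0.0972  0.6595 -0.3773] None
```

The equipment foot is built in the fixture and the job is handed in, at about 59 s on the robot's clock. No verdict was reported.

- **Order:** I swung the cover to about 2.35 rad and turned the bezel from about 0.70 rad to zero with the nest empty. I then stacked the aluminium body, the two brown spacers on the bench (no others were in view) and the steel disc, and swung the cover back to its stop.
- **Cover and bezel:** In the final pictures the cover reads about 0.005 rad from its stop and the bezel about 0.03 rad from zero. The needle stands at the green mark, so the body is pressing the feeler.
- **Stack:** Before I closed the cover, the disc centre was within about 1 mm of the nest centre and the spacers lay square. In the last side view the stack looked flat under the cover.
- **Other things:** The bottle, tape, capacitor and look-alikes looked unmoved in the last top view, and one green look-alike was hidden behind the arm. The arm was well clear, with no contact force.
- **Disagreement:** The two cameras differed by about 2 mm on the fixture's position, and one wrist-camera reading of the cover knob was about 12 mm off. For the fixture I used the averaged position, adjusted by eye against the locators. For the knob I used the known distances from the cover's pin.

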